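Set up the cream meter's reference check

ROBOT

A 6-joint arm with a two-finger parallel gripper is mounted at the origin on the work surface. World frame = base frame: x ahead of the robot, y to its left, z up, the work surface at z = 0. Lengths are in mm, angles in rad, forces in N, time in s.
With the tool pointing down it reaches from about 300 to 775 mm from the base axis. Payload 14.6 kg.
Tool frame: the origin (TCP) lies at the very end of the fingers, on their centre line; the grasp point (between the pads) lies 19 mm behind it; z points along the fingers, y is the line along which they close (so a half turn about z gives the same grasp; the last joint's range is limited). The gripper opens to 94 mm and grips with 3 to 60 N. Pads are 16 mm wide; open, the fingers measure 119 mm over their backs; the gripper's body (75 mm by 177 mm) begins 78 mm behind the grasp point.
Start: joints at [1.078, 0.3, 1.521, -0, 1.321, -0.067], TCP at [227.173, 500.881, 205.446] pointing down, gripper open.
Joint ranges: [-3.03, 3.03], [-0.79, 2.21], [0.23, 2.52], [-1.04, 4.18], [0, 3.07], [-2.55, 2.55]. Speed limits (rad/s): [2.22, 2.22, 2.57, 3.14, 3.14, 3.14].

INTERFACE

Orientations are given as [roll, pitch, yaw] about the fixed x, y, z axes, in that order (R = Rz(yaw) Ry(pitch) Rx(roll)).
In Python, from cell import read_state, viewer, manip, models gives the robot as it stands.
- The arm moves only by the tool carry_out, never from a script. Its argument "deltas" is a list of rows, each an object with "dp": the shift along the tool's x, y, z in mm, a list of three; "roll": the turn about the tool's z in degrees; "gripper": the opening, from -1 (shut) to 1 (fully open), so that 0 is half open. In form: [{"dp": [tx, ty, tz], "roll": roll, "gripper": gripper}, ...]. A call has 1 to 12 rows; each row is the pose to reach, as a shift and turn from the pose commanded when the call began, along the tool's axes at that moment; what a row does not reach only later rows make up. A row lasts 1/12 s, in which the tool goes at most 41.7 mm and 7.16 degrees, less where a joint would pass 70% of its speed; a pose out of reach is approached as far as the arm can. A call with a gripper value outside its range is refused whole. The fingers move at their own pace and stop on an object; "newtons" is the grip in N (left out, the last holds). Time passes only in rows, so rows that repeat a pose let the fingers close. It gives the time, the measured TCP pose, the force, the opening and the grip force at its end, in the units of the state.
- read_state(): the state, without advancing time (a new reading comes with each control period).
- viewer.camera(name): name is "scene" or "top" or "wrist"; returns the picture (384x512x3 uint8, red, green, blue); there is no depth.
- viewer.camera_params(name): a dict with "fovy" (degrees; the focal length in pixels is half the picture's height over the tangent of half this angle, whatever the lens; pixels are square), "cx", "cy" (the principal point, pixels), "eye" and "attitude" of the camera in the world; the wrist camera has in their place "T_tool_cam" (4x4, takes a point from camera to tool coordinates, whose origin is the TCP and whose axes are the flange's). Camera axes: x right, y up, looking along -z (the intrinsics and any distortion apply to the point x, -y, -z); pixel columns grow to the right and rows downward; lengths in mm; the calibration is good to about 2 mm. A picture is of the moment at which its call begins: read the wrist's pose just before it. camera_params takes no time and is no camera call.
- manip.sign_off(): hands the job in; it is judged then, once.
Trained networks look in the newest picture that a camera, given by its name, has taken for a name from the list of things; names that differ only in an ending like _2 or _b are one class to them, and where a whole thing is asked for, a point or a joint stands for the part that bears it (a point fixed in the world has none). Each returns a list of dicts, best first, with "p" (0 to 1); they miss things now and then, are a little off and sometimes report something else, mostly with a low value. They report only what shows in the picture. A call takes as long as a camera call. They do not tell look-alikes from the thing itself.
- models.cut_out(camera, label): "region" (384x512 bool, what is visible of it) and "box" ([left, top, right, bottom] in pixels, round what is visible of it).
The state is a dict: "clock": time; "joints": joint angles; "qd": joint speeds; "effort": joint torques, N m; "eef_pos": TCP position; "eef_rot": TCP orientation; "wrist_force": force on the tool from outside, world axes, zero at the start; "moment": the same for the moment, N m; "finger_gap": finger opening in mm; "finger_force": force on a finger pad.
Only numpy, scipy, OpenCV 4.12 (cv2) and the standard library are available. Lean on these libraries where they do the work, as an engineer would, in place of code of your own. Each camera call takes 0.05 s, during which the arm holds its last target. There are 200 camera calls.

TASK

Set up the reference check on the testing counter: swing the fold-up rest up past upright so that it stays open by itself, set the aluminium tare block upright in the middle of the meter's low pan, and stand every white ceramic plate on its short, thin edge in front of the rest, side by side, each leaning back against it. Once block and plates are all in place, pull the cream meter's black knob out, turn it clockwise from the dot to the long mark, and push it fully home again. Leave everything else on the counter alone; at the end the plates must still lean on the open rest and the block still be on the pan.

Things in the scene. Friction and masses are not known exactly. Their poses are not given: they have to be found in the camera images.
- rest (a joint): angle (rad) of the steel fold-up rest, a ladder-like frame 360 mm wide. 0 = folded down level towards the robot, 35 mm above the counter; pi/2 = upright; 1.92 = on its stop, leaning 20 degrees away from the robot. The hinge is free: only the frame's weight (0.35 kg) acts, so let go before upright it falls shut; past upright (over-centre) it falls on to the stop and stays
- rest_bar (a point): middle of the rest's round outer bar: 12 mm thick, 360 mm long, parallel to the hinge line, 100 mm from it, turning with the frame; can be pinched from above anywhere along it. Square side arms (10 mm) join its ends to the hinge
- rest_hinge (a point): middle of the rest's hinge line, 35 mm above the counter, fixed to the foot. Frame: y along the hinge line, z up, x level, pointing away from the robot; the folded frame lies on its -x side. Hinge cheeks stand at y = 189 to 201 mm either side, 50 mm high (no rod between them); the foot's strip, 8 mm high, lies at x = 25 to 75 mm
- rest_inner (a point): middle of the rest's round inner bar, on which the plates lean: 10 mm thick, 360 mm long, parallel to the hinge line and 50 mm from it, turning with the frame. With the rest open it is 82 mm above the counter and 17 mm beyond the hinge line; nothing else lies between the side arms there
- dial_pull (a joint): how far (m) the meter's knob is pulled out (straight up): 0 = pushed home, 0.014 = fully out. It stays where it is left (about 2 N of friction). Below about 0.009 a key in a slot locks it against turning
- dial_turn (a joint): turn (rad) of the knob, growing clockwise seen from above; 0 = pointer at the dot (start), 1.2 = pointer at the long bar mark. Pulled out it turns from -0.12 to 1.32 against a light friction (0.03 N m); it can be pushed home only within about 0.08 rad of 0 or of 1.2
- knob_grip (a point): on the axis of the black knob: a round skirt 64 mm across, 10 mm high, topped by an upright grip bar 54 mm long, 16 mm wide, 30 mm high. This point is in the bar, 12 mm below its top. Its frame turns and rises with the knob: x along the bar (white pointer line at the -x end), y across it, z up
- meter: white cream meter, 150 x 170 mm, fixed; origin under its middle, -x is its front. Its deck is 110 mm above the counter, with a 30 mm higher ridge along the far edge, 57 mm from the knob axis. The knob stands on the deck; the dot is in front of it, the long bar mark 1.2 rad clockwise of the dot
- pan (a point): middle of the top of the meter's low steel weighing pan, a flat 90 x 90 mm square in front of the meter (centre 135 mm in front of the meter's middle, 60 mm from its front wall), top 10 mm above the counter, no rim
- tare_block: chunky aluminium tare block, 75 (x) x 55 (y) x 40 mm, 0.5 kg, with a round grip knob 24 mm across and 18 mm high in the middle of its top (58 mm tall in all); origin in the middle of its underside, z up
- plate0: white ceramic reference plate, a plain slab 100 x 45 x 16 mm, 0.16 kg, lying flat on the counter at the start; origin in the middle of one large face (the underside at the start), x along the 100 mm, y along the 45 mm, z through the thickness. Three or four such plates (plate0 to plate3, all alike) are there in a run; the others are None
- plate0_c (a point): centre of that plate (same axes)
- plate1: white ceramic reference plate, a plain slab 100 x 45 x 16 mm, 0.16 kg, lying flat on the counter at the start; origin in the middle of one large face (the underside at the start), x along the 100 mm, y along the 45 mm, z through the thickness. Three or four such plates (plate0 to plate3, all alike) are there in a run; the others are None
- plate1_c (a point): centre of that plate (same axes)
- plate2: white ceramic reference plate, a plain slab 100 x 45 x 16 mm, 0.16 kg, lying flat on the counter at the start; origin in the middle of one large face (the underside at the start), x along the 100 mm, y along the 45 mm, z through the thickness. Three or four such plates (plate0 to plate3, all alike) are there in a run; the others are None
- plate2_c (a point): centre of that plate (same axes)
- plate3: white ceramic reference plate, a plain slab 100 x 45 x 16 mm, 0.16 kg, lying flat on the counter at the start; origin in the middle of one large face (the underside at the start), x along the 100 mm, y along the 45 mm, z through the thickness. Three or four such plates (plate0 to plate3, all alike) are there in a run; the others are None
- plate3_c (a point): centre of that plate (same axes)
- funnel: green plastic funnel, standing mouth down, 90 mm across, 110 mm tall; a bystander to be left alone, origin at the middle of its underside
- cups: two steel pour cups stacked together, 82 mm across, 103 mm tall; a bystander to be left alone, origin at the middle of its underside
- test_cell: nickel-plated test cell, a spool 48 mm across, 88 mm tall; a bystander to be left alone, origin at the middle of its underside
- wash_bottle: clear plastic bottle, 60 mm across, 150 mm tall; a bystander to be left alone, origin at the middle of its underside
- jar: glass jar, 70 mm across, 80 mm tall; a bystander to be left alone, origin at the middle of its underside
Mind the look-alikes: they are no part of the job. Leave any blue or red look-alike of the plate0 alone.

How it is judged (in metres and radians):
On the way, in this order (a step that is already met when the one before it is completed fails the run):
1. the rest is swung past upright and stays open with the gripper off it (value of joint rest above 1.8 rad and contact force between rest and the fingers below 0.1 N), for 0.3 s.
2. every plate present stands on a short edge, leaning on the open rest, and the tare block is on the pan, all released (value of joint rest above 1.8 rad and (angle between plate0's own x axis and vertical below 0.6 rad or angle between plate0's own x axis and vertical above 2.54 rad) and height (world z) of plate0_c between 0.03 and 0.065 m and contact force between each of plate0, plate1, plate2, plate3 and rest above 0.02 N and contact force between each of plate0, plate1, plate2, plate3, tare_block and the fingers below 0.05 N and linear speed of each of plate0, plate1, plate2, plate3 below 0.03 m/s and (angle between plate1's own x axis and vertical below 0.6 rad or angle between plate1's own x axis and vertical above 2.54 rad) and height (world z) of plate1_c between 0.03 and 0.065 m and (angle between plate2's own x axis and vertical below 0.6 rad or angle between plate2's own x axis and vertical above 2.54 rad) and height (world z) of plate2_c between 0.03 and 0.065 m and (angle between plate3's own x axis and vertical below 0.6 rad or angle between plate3's own x axis and vertical above 2.54 rad) and height (world z) of plate3_c between 0.03 and 0.065 m and horizontal distance between tare_block and pan below 0.025 m and height (world z) of tare_block between 0.007 and 0.014 m and angle between tare_block's own z axis and vertical below 0.1 rad), for 0.3 s.
3. the knob is pulled out (value of joint dial_pull above 0.01 m), for 0.1 s.
4. the knob, out, is turned to the long mark (value of joint dial_turn above 1.05 rad and value of joint dial_pull above 0.007 m), for 0.05 s.
5. the knob is pushed home at the long mark (value of joint dial_pull below 0.003 m and value of joint dial_turn between 1.05 and 1.32 rad), for 0.2 s.
At the end, for the whole second after the job is handed in: rest open (over 1.8 rad); every plate at rest on a short edge on the counter, long axis within 34 degrees of upright, touching the rest; tare block upright on the pan, within 25 mm of its middle; knob at the long mark (1.05 to 1.32 rad) and home to within 3 mm; all released (all of step 2 and all of step 5).
It fails at once if a bystander is pushed more than 40 mm (distance of any of funnel, cups, test_cell, wash_bottle, jar from where it was at the start of the episode above 0.04 m).
Of plate0, plate1, plate2, plate3 only 3 to 4 are there at a start; the rules pass over those that are not, and their reading is None.
At some moment in a run one of plate0, plate1, plate2, plate3, tare_block may be knocked a few centimetres aside while the robot is not near it.
Once in a run the grip may slacken for a moment while it holds something.
It also fails if it takes over 210 s, if anything falls off the work surface, if the arm or the gripper's body presses on something with over 40 N, if the wrist force passes 120 N, or if a joint passes its speed limit or range.

## Working session

There is one attempt and no reset: what is moved stays moved. The work goes in short steps, Python scripts to look and compute and a tool call to move; the robot and the scene stay as the last step left them, time stands still between calls to the robot, and variables do not carry over. Pictures are saved under pics/ and viewed, at most 14 in all, crops included, and the job is handed in when it is done.

Besides the shell and the picture viewer there is one more tool, called after "Call:" as name(argument=value, ...), one argument or row to a line, values as JSON. carry_out: Moves the arm, as the interface text tells. Its arguments: {"type":"object","properties":{"deltas":{"type":"array"},"newtons":{"type":"number"}},"required":["deltas"]}

```bash
ls; mkdir -p pics
python3 - <<'E'
from cell import read_state, viewer, manip, models
import cv2, numpy as np
s=read_state(); print({k:np.round(v,3).tolist() for k,v in s.items()})
for n in ["scene","top","wrist"]:
    im=viewer.camera(n); cv2.imwrite(f"pics/{n}0.png",cv2.cvtColor(im,cv2.COLOR_RGB2BGR))
    print(n,viewer.camera_params(n))
a=cv2.imread("pics/top0.png"); cv2.imwrite("pics/top0b.png",cv2.resize(a,(800,600)))
E
```

```text
pics
{'clock': 0.0, 'joints': [1.078, 0.3, 1.522, -0.0, 1.321, -0.067], 'qd': [0.001, -0.001, -0.0, 0.0, 0.0, -0.001], 'effort': [0.001, -53.181, -35.273, 0.071, 0.024, -0.0], 'eef_pos': [227.087, 500.671, 204.9], 'eef_rot': [-3.141, -0.0, 2.716], 'wrist_force': [0.102, 0.559, -0.355], 'moment': [-0.016, 0.02, -0.007], 'finger_force': 0.0, 'finger_gap': 93.805}
scene {'fovy': 54.84883222155906, 'cx': 253.30982362575017, 'cy': 191.0734922691403, 'eye': array([1034.20982194, -268.92555961,  980.03950005]), 'attitude': array([ 0.62345735, -0.00175734,  1.12674892])}
top {'fovy': 54.25617479501091, 'cx': 257.61866456175943, 'cy': 186.20714287908604, 'eye': array([ 334.68571792,   17.9398192 , 1428.41625258]), 'attitude': array([ 0.08670024, -0.0035879 , -1.55787788])}
wrist {'fovy': 68.39704235833125, 'cx': 255.75882981454822, 'cy': 189.97782553362165, 'T_tool_cam': array([[ 1.32065468e-04,  9.68985947e-01,  2.47115796e-01,
         7.19729777e+01],
       [ 9.99999469e-01,  1.24527568e-04, -1.02272240e-03,
        -8.95892529e-01],
       [-1.02177637e-03,  2.47115800e-01, -9.68985417e-01,
        -1.79374606e+02],
       [ 0.00000000e+00,  0.00000000e+00,  0.00000000e+00,
         1.00000000e+00]])}
```

View pics/top0b.png

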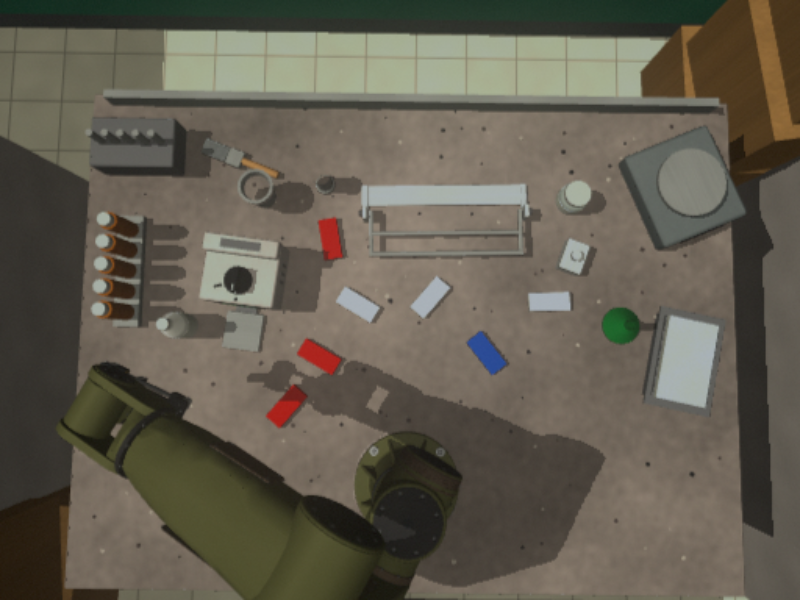

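View pics/scene0.png

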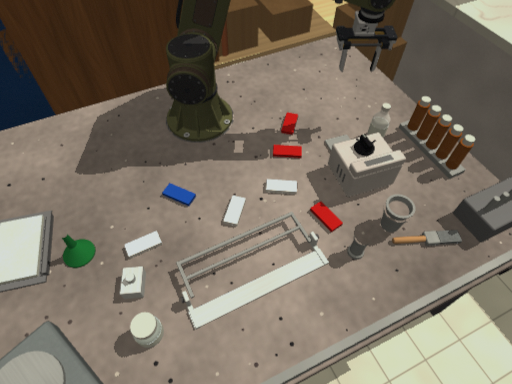

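The top view (800x600) shows the white plates at (358,304), (430,297) and (550,301). The rest is at (445,225), the tare block at (574,257) and the pan at (243,330). The meter knob is at (238,280). The red and blue slabs are look-alikes.

```bash
cat > h.py <<'E'
from cell import read_state, viewer, manip, models
import cv2, numpy as np
from scipy.spatial.transform import Rotation as R
def campose(n, st=None):
    p=viewer.camera_params(n); f=192/np.tan(np.radians(p['fovy']/2))
    if n=='wrist':
        st=st or read_state(); T=p['T_tool_cam']; Rt=R.from_euler('xyz',st['eef_rot']).as_matrix()
        return f,p['cx'],p['cy'],Rt@T[:3,3]+st['eef_pos'],Rt@T[:3,:3]
    return f,p['cx'],p['cy'],np.array(p['eye']),R.from_euler('xyz',p['attitude']).as_matrix()
def ray(n,uv,z,st=None):
    f,cx,cy,e,A=campose(n,st); uv=np.atleast_2d(uv).astype(float)
    d=np.c_[(uv[:,0]-cx)/f,-(uv[:,1]-cy)/f,-np.ones(len(uv))]@A.T
    return e+d*((z-e[2])/d[:,2])[:,None]
def proj(n,X,st=None):
    f,cx,cy,e,A=campose(n,st); c=(np.atleast_2d(X)-e)@A
    return np.c_[cx-f*c[:,0]/c[:,2],cy+f*c[:,1]/c[:,2]]
def rect(n,reg,z,st=None):
    c=max(cv2.findContours(reg.astype(np.uint8),0,1)[0],key=cv2.contourArea).reshape(-1,2)
    P=ray(n,c,z,st)[:,:2].astype(np.float32); (x,y),(w,h),a=cv2.minAreaRect(P)
    if w<h: w,h,a=h,w,a+90
    return np.round([x,y,w,h,(a+90)%180-90],1)   # long-axis angle deg from world x
def snap(n,name,crop=None,s=1):
    st=read_state(); im=viewer.camera(n); o=cv2.cvtColor(im,cv2.COLOR_RGB2BGR)
    if crop: o=o[crop[1]:crop[3],crop[0]:crop[2]]
    cv2.imwrite(f'pics/{name}.png',cv2.resize(o,None,fx=s,fy=s,interpolation=cv2.INTER_CUBIC)); return st,im
E
python3 - <<'E'
from h import *
for n in ['top','scene']:
    st,im=snap(n,n+'1')
    for l,z in [('plate0',16),('tare_block',20),('rest',35),('pan',10),('knob_grip',140),('meter',110),('rest_hinge',8),('funnel',0),('cups',50),('test_cell',40),('wash_bottle',70),('jar',40)]:
        for d in models.cut_out(n,l)[:8]:
            if d['p']<.25: continue
            m=cv2.mean(im,d['region'].astype(np.uint8))[:3]
            print(n,l,round(d['p'],2),np.round(d['box']),rect(n,d['region'],z),np.round(m))
E
```

```text
top plate0 0.87 [190. 217. 216. 244.] [296.9 213.5 103.8  50.2  60.1] [161.  43.  36.]
top plate0 0.84 [341. 183. 366. 198.] [ 436.4 -339.    99.1   45.5  -89.2] [163. 170. 175.]
top plate0 0.77 [217. 186. 242. 205.] [424.4 125.   95.9  44.   61.1] [168. 176. 182.]
top plate0 0.72 [128. 148. 182. 223.] [450.6 410.5 277.7 213.7  -6.4] [132. 133. 122.]
top plate0 0.67 [266. 180. 287. 204.] [444.1 -51.5  96.6  42.7 -44.2] [168. 175. 181.]
top plate0 0.65 [172. 244. 192. 274.] [180.6 287.4  98.7  40.6 -40.2] [149.  34.  28.]
top plate0 0.56 [206. 141. 220. 167.] [583.6 193.8 100.3  45.7  10.3] [162.  41.  35.]
top plate0 0.55 [298. 214. 324. 241.] [ 309.8 -186.7  102.6   48.9   37.3] [ 49.  76. 142.]
top tare_block 0.77 [355. 153. 377. 180.] [ 545.8 -395.3   82.8   63.1  -20.5] [149. 154. 148.]
top rest 0.7 [232. 114. 341. 164.] [628.7 -87.3 416.  177.6 -88. ] [148. 152. 146.]
top rest 0.66 [237. 133. 335. 163.] [575.    0.  219.7 100.4  78.3] [121. 119. 109.]
top pan 0.9 [126. 150. 183. 222.] [451.6 412.3 278.  214.1  -6.4] [132. 133. 121.]
top pan 0.25 [100. 200. 127. 214.] [370.1 561.
[... 2372 characters left out ...]
0.96 [ 64. 238.  97. 269.] [ 371.1 -516.2  115.3   89.7   -8.7] [31. 92. 43.]
scene funnel 0.7 [174. 213. 311. 300.] [583.6 -79.1 386.8 118.1 -88.8] [138. 135. 124.]
scene cups 0.76 [378. 194. 415. 235.] [679.8 367.9 147.1  86.5 -73.2] [94. 91. 84.]
scene test_cell 0.73 [349. 242. 363. 261.] [732.1 194.7  49.7  41.8 -56.4] [70. 69. 64.]
scene wash_bottle 0.76 [370. 105. 391. 140.] [356.4 554.9 180.1  59.6 -50.5] [131. 127. 114.]
scene wash_bottle 0.63 [224. 195. 245. 229.] [484.1 -66.4 106.1  47.9 -39.3] [194. 197. 191.]
scene jar 0.75 [131. 312. 163. 349.] [ 689.6 -396.5   91.6   64.9   24. ] [178. 181. 162.]
scene jar 0.47 [380. 195. 416. 234.] [675.1 374.3 147.2  85.4 -73.2] [92. 90. 83.]
```

```bash
cat >> h.py <<'E'
def to(x,y,z,yaw,st=None):
    st=st or read_state(); M=R.from_euler('xyz',st['eef_rot']).as_matrix()
    d=M.T@(np.array([x,y,z])-st['eef_pos']); r=np.degrees(st['eef_rot'][2])-yaw
    r=(r+180)%360-180
    print('dp',np.round(d,1),'roll',round(r,1),'dist',round(np.linalg.norm(d)))
E
python3 - <<'E'
from h import *
to(535,-87,210,91.4)
print('pan',ray('top',[155.5,211],10))
print('bar ends', ray('top',np.array([[371,254],[522,254]])*.64,35),'inner',ray('top',np.array([[372,233],[522,233]])*.64,35),'cheeks',ray('top',np.array([[365,208],[527,208]])*.64,45))
print('knob',ray('top',np.array([238,280])*.64,130))
print(np.round(ray('top',np.array([[205,234],[278,240],[201,301],[271,307]])*.64,110)))
E
```

```text
dp [-523.2 -408.3   -4.5] roll 64.2 dist 664
pan [[359.01926078 398.58272524  10.        ]]
bar ends [[ 543.90766872   91.36353993   35.        ]
 [ 548.79177102 -271.48402556   35.        ]] inner [[ 594.99143427   89.85284065   35.        ]
 [ 599.90603177 -271.72735048   35.        ]] cheeks [[ 653.64878336  107.19513733   45.        ]
 [ 658.99954268 -281.9608454    45.        ]]
knob [[467.21984518 381.46464219 130.        ]]
[[574. 466. 110.]
 [562. 300. 110.]
 [421. 469. 110.]
 [409. 311. 110.]]
```

Call:
carry_out(
  deltas=[
    {"dp": [-40, -31, 0], "roll": 5, "gripper": 0},
    {"dp": [-80, -62, 0], "roll": 11, "gripper": 0},
    {"dp": [-120, -93, 0], "roll": 17, "gripper": 0},
    {"dp": [-155, -121, 0], "roll": 23, "gripper": 0},
    {"dp": [-190, -148, 0], "roll": 29, "gripper": 0},
    {"dp": [-225, -175, 0], "roll": 35, "gripper": 0},
    {"dp": [-260, -203, 0], "roll": 41, "gripper": 0},
    {"dp": [-295, -230, 0], "roll": 47, "gripper": 0},
    {"dp": [-330, -258, 0], "roll": 53, "gripper": 0},
    {"dp": [-365, -285, 0], "roll": 59, "gripper": 0},
    {"dp": [-395, -308, 0], "roll": 64, "gripper": 0},
    {"dp": [-425, -332, 0], "roll": 64, "gripper": 0},
  ],
)

```text
clock: 2.45
eef_pos: [459.6, 55.8, 205.8]
eef_rot: [3.141, -0.0, 1.593]
wrist_force: [0.6, 1.4, 0.6]
finger_gap: 46.9
finger_force: 0.0
```

Run:
```python
from h import *
to(535,-87,210,91.4)
```

```text
dp [-144.4   72.2   -4.2] roll -0.1 dist 162
```

Call:
carry_out(
  deltas=[
    {"dp": [-36, 18, -1], "roll": 0, "gripper": 0},
    {"dp": [-72, 36, -2], "roll": 0, "gripper": 0},
    {"dp": [-108, 54, -3], "roll": 0, "gripper": 0},
    {"dp": [-144, 72, -4], "roll": 0, "gripper": 0},
    {"dp": [-144, 72, -4], "roll": 0, "gripper": 0},
    {"dp": [-144, 72, -4], "roll": 0, "gripper": 0},
  ],
)

```text
clock: 2.95
eef_pos: [535.2, -85.5, 208.8]
eef_rot: [-3.141, -0.0, 1.596]
wrist_force: [-0.3, -0.1, -0.6]
finger_gap: 47.0
finger_force: 0.0
```

Run:
```python
from h import *
st,im=snap('wrist','w1');
```

```text
(no output)
```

View pics/w1.png

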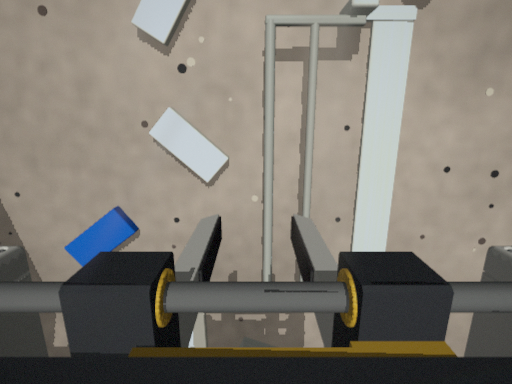

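The wrist view shows the outer bar from (270,25) to (267,210), the inner bar from (315,25) to (307,210), and the far side arm at row 20. The middle plate's corners are near (170,109), (228,157), (210,183) and (150,134).

Run:
```python
from h import *
print(np.round(ray('wrist',[[270,25],[267,210],[315,25],[307,210]],35),1))
print('arm',ray('wrist',[[300,20]],35),'strip',np.round(ray('wrist',[[372,20],[413,20],[354,250],[387,250]],8)))
print('plateC',np.round(ray('wrist',[[170,109],[228,157],[210,183],[150,134]],16)))
```

```text
[[ 545.3   88.5   35. ]
 [ 550.  -129.9   35. ]
 [ 595.9   89.9   35. ]
 [ 602.5 -128.4   35. ]]
arm [[578.68672132  94.45386844  35.        ]] strip [[ 669.  105.    8.]
 [ 718.  106.    8.]
 [ 681. -197.    8.]
 [ 730. -196.    8.]]
plateC [[ 423.   -5.   16.]
 [ 497.  -64.   16.]
 [ 472. -100.   16.]
 [ 396.  -37.   16.]]
```

Call:
carry_out(
  deltas=[
    {"dp": [0, 14, 30], "roll": 0, "gripper": -0.2},
    {"dp": [0, 14, 65], "roll": 0, "gripper": -0.2},
    {"dp": [0, 14, 100], "roll": 0, "gripper": -0.2},
    {"dp": [0, 14, 135], "roll": 0, "gripper": -0.2},
    {"dp": [0, 14, 165], "roll": 0, "gripper": -0.2},
    {"dp": [0, 14, 185], "roll": 0, "gripper": -0.2},
    {"dp": [0, 14, 193], "roll": 0, "gripper": -0.2},
    {"dp": [0, 14, 193], "roll": 0, "gripper": -1},
    {"dp": [0, 14, 193], "roll": 0, "gripper": -1},
    {"dp": [0, 14, 193], "roll": 0, "gripper": -1},
    {"dp": [0, 14, 193], "roll": 0, "gripper": -1},
  ],
  newtons=10,
)

```text
clock: 3.92
eef_pos: [549.8, -83.6, 18.1]
eef_rot: [3.139, 0.001, 1.599]
wrist_force: [0.2, 0.1, -0.2]
finger_gap: 14.1
finger_force: 0.0
```

Call:
carry_out(
  deltas=[
    {"dp": [0, 0, 0], "roll": 0, "gripper": -1},
    {"dp": [0, 0, 0], "roll": 0, "gripper": -1},
    {"dp": [0, 0, -10], "roll": 0, "gripper": -1},
    {"dp": [2, 2, -20], "roll": 0, "gripper": -1},
    {"dp": [0, 5, -30], "roll": 0, "gripper": -1},
    {"dp": [0, 8, -39], "roll": 0, "gripper": -1},
    {"dp": [0, 12, -48], "roll": 0, "gripper": -1},
    {"dp": [0, 17, -56], "roll": 0, "gripper": -1},
    {"dp": [0, 17, -56], "roll": 0, "gripper": -1},
  ],
)

```text
clock: 4.67
eef_pos: [568.6, -83.1, 74.8]
eef_rot: [3.135, 0.001, 1.599]
wrist_force: [9.5, -0.2, -9.5]
finger_gap: 11.8
finger_force: 10.0
```

Call:
carry_out(
  deltas=[
    {"dp": [0, 9, -6], "roll": 0, "gripper": -1},
    {"dp": [0, 16, -14], "roll": 0, "gripper": -1},
    {"dp": [0, 24, -20], "roll": 0, "gripper": -1},
    {"dp": [0, 32, -26], "roll": 0, "gripper": -1},
    {"dp": [0, 41, -31], "roll": 0, "gripper": -1},
    {"dp": [0, 50, -35], "roll": 0, "gripper": -1},
    {"dp": [0, 59, -38], "roll": 0, "gripper": -1},
    {"dp": [0, 69, -40], "roll": 0, "gripper": -1},
    {"dp": [0, 79, -41], "roll": 0, "gripper": -1},
    {"dp": [0, 89, -41], "roll": 0, "gripper": -1},
    {"dp": [0, 89, -41], "roll": 0, "gripper": -1},
  ],
)

```text
clock: 5.58
eef_pos: [656.4, -80.9, 114.8]
eef_rot: [3.139, 0.001, 1.599]
wrist_force: [0.8, 0.2, 6.9]
finger_gap: 11.7
finger_force: 10.0
```

Call:
carry_out(
  deltas=[
    {"dp": [0, 10, 0], "roll": 0, "gripper": -1},
    {"dp": [0, 18, 2], "roll": 0, "gripper": -1},
    {"dp": [0, 25, 4], "roll": 0, "gripper": -1},
    {"dp": [0, 25, 4], "roll": 0, "gripper": -1},
    {"dp": [0, 25, 4], "roll": 0, "gripper": -0.3},
    {"dp": [0, 25, 4], "roll": 0, "gripper": -0.3},
    {"dp": [0, 25, 4], "roll": 0, "gripper": -0.3},
    {"dp": [0, 25, -5], "roll": 0, "gripper": -0.3},
    {"dp": [0, 15, -35], "roll": 0, "gripper": -0.3},
    {"dp": [0, 0, -70], "roll": 0, "gripper": -0.3},
    {"dp": [0, -40, -80], "roll": 0, "gripper": -0.3},
    {"dp": [0, -80, -80], "roll": 0, "gripper": -0.3},
  ],
)

```text
clock: 6.58
eef_pos: [574.8, -83.0, 196.9]
eef_rot: [3.136, 0.001, 1.599]
wrist_force: [1.3, -0.0, -0.3]
finger_gap: 33.3
finger_force: 0.0
```

Run:
```python
from h import *
st,im=snap('top','t2'); st,im=snap('scene','s2')
a=cv2.imread('pics/t2.png')[70:260,100:400]; b=cv2.imread('pics/s2.png')[100:350,60:460]
cv2.imwrite('pics/c2.png',np.vstack([cv2.resize(a,(480,304),interpolation=2),cv2.resize(b,(480,290),interpolation=2)]))
for d in models.cut_out('scene','plate0')[:7]:
    m=cv2.mean(im,d['region'].astype(np.uint8))[:3]
    if d['p']>.3 and min(m)>90: print(rect('scene',d['region'],14))
```

```text
[428.2 118.9 101.   58.2  61.1]
[461.9 -64.5  73.9  46.8 -40.2]
[ 442.6 -341.2   99.2   54.4  -87.6]
```

View pics/c2.png

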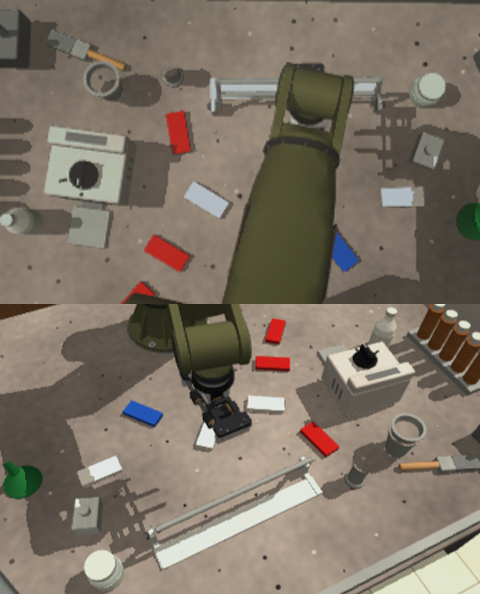

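The rest lies open on its stop at (295,90) in the crop. The three plates are where I measured them, and the block is at (428,150). Next I grip the middle plate near its far end.

Run:
```python
from h import *
to(474,-73.5,110,141); to(474,-73.5,4,141)
```

```text
dp [ 12.  -98.5  84.6] roll -49.4 dist 130
dp [ 12.  -98.5 190.6] roll -49.4 dist 215
```

Call:
carry_out(
  deltas=[
    {"dp": [0, -30, 0], "roll": -7, "gripper": 0.5},
    {"dp": [4, -60, 20], "roll": -14, "gripper": 0.5},
    {"dp": [8, -90, 40], "roll": -21, "gripper": 0.5},
    {"dp": [12, -98.5, 70], "roll": -28, "gripper": 0.5},
    {"dp": [12, -98.5, 90], "roll": -35, "gripper": 0.5},
    {"dp": [12, -98.5, 110], "roll": -42, "gripper": 0.5},
    {"dp": [12, -98.5, 130], "roll": -49.4, "gripper": 0.5},
    {"dp": [12, -98.5, 160], "roll": -49.4, "gripper": 0.5},
    {"dp": [12, -98.5, 180], "roll": -49.4, "gripper": 0.5},
    {"dp": [12, -98.5, 190], "roll": -49.4, "gripper": 0.5},
    {"dp": [12, -98.5, 191], "roll": -49.4, "gripper": 0.5},
  ],
)

```text
clock: 7.65
eef_pos: [476.2, -73.6, 1.2]
eef_rot: [-3.141, -0.002, 2.461]
wrist_force: [-0.3, 0.7, 0.1]
finger_gap: 70.4
finger_force: 0.0
```

Call:
carry_out(
  deltas=[
    {"dp": [0, 0, -1], "roll": 0, "gripper": -1},
    {"dp": [0, 0, -1], "roll": 0, "gripper": -1},
    {"dp": [0, 0, -1], "roll": 0, "gripper": -1},
    {"dp": [0, 0, -1], "roll": 0, "gripper": -1},
    {"dp": [0, 0, -1], "roll": 0, "gripper": -1},
    {"dp": [0, 0, -1], "roll": 0, "gripper": -1},
  ],
  newtons=6,
)

```text
clock: 8.15
eef_pos: [476.7, -73.9, 4.4]
eef_rot: [3.141, 0.001, 2.461]
wrist_force: [-1.2, -0.0, 7.0]
finger_gap: 44.7
finger_force: 6.0
```

Call:
carry_out(
  deltas=[
    {"dp": [2, 0, -11], "roll": 0, "gripper": -1},
    {"dp": [5, 0, -22], "roll": 0, "gripper": -1},
    {"dp": [10, 0, -32], "roll": 0, "gripper": -1},
    {"dp": [16, 0, -42], "roll": 0, "gripper": -1},
    {"dp": [23, 0, -51], "roll": 0, "gripper": -1},
    {"dp": [31, 0, -58], "roll": 0, "gripper": -1},
    {"dp": [40, 0, -65], "roll": 0, "gripper": -1},
    {"dp": [50, 0, -70], "roll": 0, "gripper": -1},
    {"dp": [60, 0, -74], "roll": 0, "gripper": -1},
    {"dp": [71, 0, -76], "roll": 0, "gripper": -1},
    {"dp": [82, 0, -77], "roll": 0, "gripper": -1},
    {"dp": [92, 0, -78], "roll": 0, "gripper": -1},
  ],
)

```text
clock: 9.15
eef_pos: [403.7, -15.1, 81.6]
eef_rot: [-3.142, -0.0, 2.461]
wrist_force: [0.1, -0.3, -3.2]
finger_gap: 44.8
finger_force: 6.0
```

Run:
```python
from h import *
st,im=snap('wrist','w3'); s2,i2=snap('scene','s3')
b=i2[100:300,120:360,::-1]; 
cv2.imwrite('pics/c3.png',np.vstack([cv2.resize(im[:,:,::-1],(420,315)),cv2.resize(b,(340,283),interpolation=2) if 0 else cv2.resize(b,(420,285),interpolation=2)]))
```

```text
(no output)
```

View pics/c3.png

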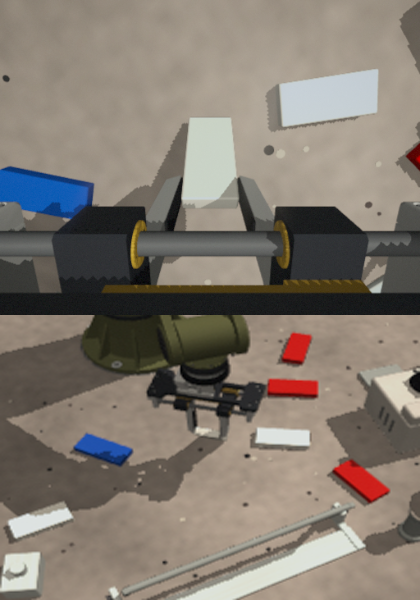

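Upper half: the plate is pinched and hangs at roughly 45–50°, not yet vertical. It runs from (210,118) to (210,200), with plate B at (328,97). I'll slacken the grip so it swings down.

Call:
carry_out(
  deltas=[
    {"dp": [0, 0, 0], "roll": 0, "gripper": -1},
    {"dp": [0, 0, -12], "roll": 0, "gripper": -1},
    {"dp": [0, 0, -3], "roll": 0, "gripper": -1},
    {"dp": [0, 0, -15], "roll": 0, "gripper": -1},
    {"dp": [0, 0, -5], "roll": 0, "gripper": -1},
    {"dp": [0, 0, -15], "roll": 0, "gripper": -1},
    {"dp": [0, 0, -15], "roll": 0, "gripper": -1},
  ],
  newtons=3,
)

```text
clock: 9.83
eef_pos: [405.1, -16.0, 96.3]
eef_rot: [3.141, 0.0, 2.461]
wrist_force: [0.1, 1.0, -1.9]
finger_gap: 45.0
finger_force: 3.0
```

```bash
cat >> h.py <<'E'
def held(z0=90):
    # white plate region in wrist image: row extent near the gripper axis & projected
    st=read_state(); im=viewer.camera('wrist'); hsv=cv2.cvtColor(im,cv2.COLOR_RGB2HSV)
    m=((hsv[...,1]<45)&(hsv[...,2]>135)).astype(np.uint8); m[255:]=0
    n,l,s,c=cv2.connectedComponentsWithStats(m)
    for i in range(1,n):
        if s[i,4]>250: print('blob',s[i],np.round(c[i]))
    for r in range(60,255,12): 
        w=np.where(m[r,200:300])[0]
        if len(w): print(r,w.min()+200,w.max()+200,end=' | ')
    print()
    return st,im
E
python3 - <<'E'
from h import *
st,im=held(); print(st['finger_gap'])
E
```

```text
blob [     0      0    512    255 115091] [255. 118.]
60 200 299 | 72 200 299 | 84 200 299 | 96 200 299 | 108 200 299 | 120 200 299 | 132 200 299 | 144 200 299 | 156 200 299 | 168 200 299 | 180 200 299 | 192 200 299 | 204 200 299 | 216 226 289 | 228 224 276 | 240 221 289 | 252 220 292 | 
44.96023891587179
```

Run:
```python
s=open('h.py').read().replace("m=((hsv[...,1]<45)&(hsv[...,2]>135)).astype(np.uint8)","f=im.astype(int); m=((f[...,2]-f[...,0]>-9)&(f[...,1]>125)).astype(np.uint8)")
open('h.py','w').write(s)
from h import *
st,im=held(); cv2.imwrite('pics/w4.png',im[:,:,::-1])
```

```text
blob [ 337   84  113   66 5603] [393. 117.]
blob [222 235  52  20 669] [245. 242.]
216 296 296 | 228 299 299 | 240 223 268 | 252 241 250 |
```

View pics/w4.png

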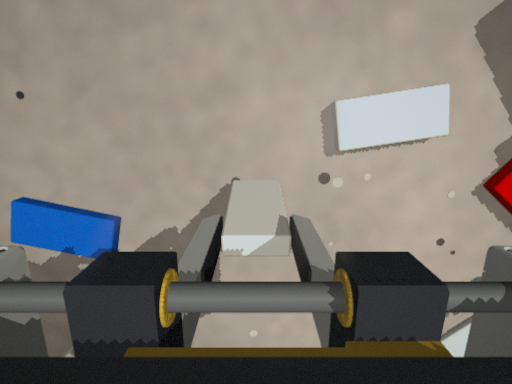

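The plate now hangs almost vertical. Its top edge shows at (255,244) and its face down to row 180.

```bash
cat >> h.py <<'E'
def tilt_rows(rtop,rbot,zc=-6,a=15):
    p=viewer.camera_params('wrist'); f=192/np.tan(np.radians(p['fovy']/2)); T=np.linalg.inv(p['T_tool_cam'])
    def row(q):
        c=T[:3,:3]@q+T[:3,3]; return p['cy']+f*c[1]/c[2]
    best=None
    for t in np.arange(-20,70,1.):
        for aa in np.arange(a-12,a+13,1.):
            th=np.radians(t); d=np.array([np.sin(th),0,np.cos(th)]); n=np.array([np.cos(th),0,-np.sin(th)])
            o=np.array([0,0,zc]); 
            e=abs(row(o-aa*d+8*n)-rtop)+abs(row(o+(100-aa)*d+8*n)-rbot)
            if best is None or e<best[0]: best=(e,t,aa)
    print('tilt deg (bottom towards tool +x), top above pivot:',best)
E
python3 - <<'E'
from h import *
tilt_rows(235,180); to(400,-16,130,181.5)
E
```

```text
tilt deg (bottom towards tool +x), top above pivot: (np.float64(0.6555750348761364), np.float64(6.0), np.float64(20.0))
dp [  3.8  -3.1 -34.1] roll -40.5 dist 34
```

Run:
```python
from h import *
to(636,-86,105,181.5);
```

```text
dp [-223.7   91.1   -9.1] roll -40.5 dist 242
```

Call:
carry_out(
  deltas=[
    {"dp": [0, 0, -10], "roll": 0, "gripper": -1},
    {"dp": [-10, 4, -25], "roll": -4, "gripper": -1},
    {"dp": [-30, 12, -30], "roll": -8, "gripper": -1},
    {"dp": [-55, 22, -30], "roll": -12, "gripper": -1},
    {"dp": [-80, 32, -30], "roll": -17, "gripper": -1},
    {"dp": [-105, 43, -30], "roll": -22, "gripper": -1},
    {"dp": [-130, 53, -30], "roll": -27, "gripper": -1},
    {"dp": [-155, 63, -30], "roll": -32, "gripper": -1},
    {"dp": [-180, 73, -30], "roll": -36, "gripper": -1},
    {"dp": [-205, 83, -25], "roll": -40.5, "gripper": -1},
    {"dp": [-218, 88, -15], "roll": -40.5, "gripper": -1},
    {"dp": [-224, 91, -9], "roll": -40.5, "gripper": -1},
  ],
  newtons=10,
)

```text
clock: 10.93
eef_pos: [636.9, -86.7, 102.9]
eef_rot: [3.141, -0.001, -3.116]
wrist_force: [-1.3, 0.8, -1.9]
finger_gap: 44.7
finger_force: 10.0
```

Run:
```python
from h import *
st,im=snap('wrist','w5')
to(638,-86,74,181.5)
```

```text
dp [-1.7  0.3 27.9] roll -0.1 dist 28
```

View pics/w5.png

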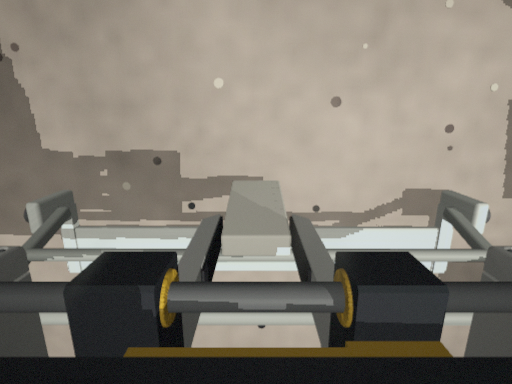

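The plate is still held near vertical. The inner bar runs along row 256 from (30,256) to (480,256), and the cheeks are at (52,215) and (462,215).

Run:
```python
from h import *
print(ray('wrist',[[60,256],[440,256]],82), ray('wrist',[[52,205],[462,205]],50))
```

```text
[[ 671.28279643 -237.25075624   82.        ]
 [ 664.13134451   56.68162026   82.        ]] [[ 640.57972073 -260.97412598   50.        ]
 [ 631.88335809   90.08824827   50.        ]]
```

Call:
carry_out(
  deltas=[
    {"dp": [-1, 0, 12], "roll": 0, "gripper": -1},
    {"dp": [-1, 0, 22], "roll": 0, "gripper": -1},
    {"dp": [-1, 0, 27], "roll": 0, "gripper": -1},
    {"dp": [-1, 0, 29], "roll": 0, "gripper": -1},
    {"dp": [-1, 0, 30], "roll": 0, "gripper": -1},
    {"dp": [-1, 0, 30], "roll": 0, "gripper": -1},
  ],
  newtons=5,
)

```text
clock: 11.48
eef_pos: [637.0, -85.9, 76.1]
eef_rot: [-3.141, 0.002, -3.115]
wrist_force: [0.7, -0.7, 3.7]
finger_gap: 45.3
finger_force: 5.0
```

Call:
carry_out(
  deltas=[
    {"dp": [-4, 0, 0], "roll": 0, "gripper": -1},
    {"dp": [-8, 0, 1], "roll": 0, "gripper": -1},
    {"dp": [-12, 0, 1], "roll": 0, "gripper": -1},
    {"dp": [-14, 0, 1], "roll": 0, "gripper": -1},
    {"dp": [-14, 0, 1], "roll": 0, "gripper": 0.3},
    {"dp": [-14, 0, 1], "roll": 0, "gripper": 0.3},
    {"dp": [-14, 0, 1], "roll": 0, "gripper": 0.3},
    {"dp": [-14, 0, 1], "roll": 0, "gripper": 0.3},
    {"dp": [-10, 0, -30], "roll": 0, "gripper": 0.3},
    {"dp": [-5, 0, -65], "roll": 0, "gripper": 0.3},
    {"dp": [30, 0, -80], "roll": 0, "gripper": 0.3},
  ],
)

```text
clock: 12.4
eef_pos: [610.2, -87.0, 159.5]
eef_rot: [-3.14, 0.006, -3.115]
wrist_force: [0.5, 0.1, 0.5]
finger_gap: 61.1
finger_force: 0.0
```

Run:
```python
from h import *
st,im=snap('wrist','w6'); print(st['eef_pos'])
cv2.imwrite('pics/w6.png',cv2.resize(im[80:300,100:412,::-1],None,fx=1.6,fy=1.6))
```

```text
[610.21771669 -86.9557572  159.46113298]
```

View pics/w6.png

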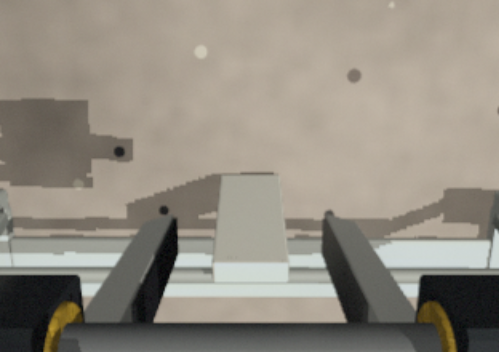

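The plate stands at (250,225) in the crop with its top at the bar. Now the lean.

Run:
```python
from h import *
st=read_state()
print(ray('wrist',[[256,189]],3),ray('wrist',[[256,244]],99),ray('wrist',[[256,254]],95))
st,im=snap('top','t6')
for d in models.cut_out('top','plate0')[:8]:
    m=cv2.mean(im,d['region'].astype(np.uint8))[:3]
    if d['p']>.3 and min(m)>90: print(rect('top',d['region'],16))
```

```text
[[616.64418086 -86.73668984   3.        ]] [[644.56663929 -86.09865867  99.        ]] [[656.77673988 -85.76687916  95.        ]]
[ 436.5 -340.7  102.4   45.5  -89.2]
[423.4 123.6 101.9  48.2  61. ]
```

Run:
```python
from h import *
to(440,153.4,120,-119)
```

```text
dp [160.3 244.6  36.7] roll -59.5 dist 295
```

Call:
carry_out(
  deltas=[
    {"dp": [20, 20, 0], "roll": -3, "gripper": 0.5},
    {"dp": [38, 50, 0], "roll": -9, "gripper": 0.5},
    {"dp": [55, 80, 0], "roll": -15, "gripper": 0.5},
    {"dp": [72, 110, 0], "roll": -21, "gripper": 0.5},
    {"dp": [90, 140, 5], "roll": -28, "gripper": 0.5},
    {"dp": [108, 168, 10], "roll": -35, "gripper": 0.5},
    {"dp": [126, 196, 20], "roll": -42, "gripper": 0.5},
    {"dp": [144, 222, 30], "roll": -49, "gripper": 0.5},
    {"dp": [155, 240, 40], "roll": -55, "gripper": 0.5},
    {"dp": [160, 245, 60], "roll": -59.5, "gripper": 0.5},
    {"dp": [160, 245, 80], "roll": -59.5, "gripper": 0.5},
    {"dp": [160, 245, 80], "roll": -59.5, "gripper": 0.5},
  ],
)

```text
clock: 13.55
eef_pos: [439.1, 154.1, 72.0]
eef_rot: [3.138, -0.004, -2.076]
wrist_force: [-0.9, 0.1, 0.5]
finger_gap: 70.3
finger_force: 0.0
```

Run:
```python
from h import *
st,im=held()
for d in models.cut_out('wrist','plate0')[:4]:
    m=cv2.mean(im,d['region'].astype(np.uint8))[:3]
    print(round(d['p'],2),d['box'],rect('wrist',d['region'],16,st),np.round(m))
to(440,153.4,3,-119)
```

```text
blob [ 227  111   51  111 4521] [249. 173.]
108 267 270 | 120 227 279 | 132 227 255 | 144 227 262 | 156 227 268 | 168 227 277 | 180 227 277 | 192 227 276 | 204 227 276 | 216 227 275 | 
0.92 [389.1, 125.0, 467.6, 240.5] [301.6 210.4  99.8  53.   60.3] [185.   5.   4.]
0.63 [226.1, 102.5, 280.9, 222.1] [425.1 123.1 101.2  46.7  59.5] [198. 204. 204.]
dp [ 0.8  0.4 72.2] roll -0.0 dist 72
```

Call:
carry_out(
  deltas=[
    {"dp": [1, 0, 30], "roll": 0, "gripper": 0.5},
    {"dp": [1, 0, 55], "roll": 0, "gripper": 0.5},
    {"dp": [1, 0, 68], "roll": 0, "gripper": 0.5},
    {"dp": [1, 0, 72], "roll": 0, "gripper": 0.5},
    {"dp": [1, 0, 72], "roll": 0, "gripper": -1},
    {"dp": [1, 0, 72], "roll": 0, "gripper": -1},
    {"dp": [1, 0, 72], "roll": 0, "gripper": -1},
    {"dp": [1, 0, 72], "roll": 0, "gripper": -1},
    {"dp": [1, 0, 72], "roll": 0, "gripper": -1},
    {"dp": [1, 0, 72], "roll": 0, "gripper": -1},
  ],
  newtons=5,
)

```text
clock: 14.48
eef_pos: [441.0, 153.2, 4.5]
eef_rot: [-3.14, 0.001, -2.077]
wrist_force: [0.6, -0.7, 6.5]
finger_gap: 45.1
finger_force: 5.0
```

Arc up, then slacken to 3 N and shake.

Call:
carry_out(
  deltas=[
    {"dp": [2, 0, -11], "roll": 0, "gripper": -1},
    {"dp": [5, 0, -22], "roll": 0, "gripper": -1},
    {"dp": [10, 0, -32], "roll": 0, "gripper": -1},
    {"dp": [16, 0, -42], "roll": 0, "gripper": -1},
    {"dp": [23, 0, -51], "roll": 0, "gripper": -1},
    {"dp": [31, 0, -58], "roll": 0, "gripper": -1},
    {"dp": [40, 0, -65], "roll": 0, "gripper": -1},
    {"dp": [50, 0, -70], "roll": 0, "gripper": -1},
    {"dp": [60, 0, -74], "roll": 0, "gripper": -1},
    {"dp": [71, 0, -76], "roll": 0, "gripper": -1},
    {"dp": [80, 0, -77], "roll": 0, "gripper": -1},
    {"dp": [86, 0, -78], "roll": 0, "gripper": -1},
  ],
)

```text
clock: 15.48
eef_pos: [397.8, 76.8, 81.4]
eef_rot: [3.141, -0.0, -2.077]
wrist_force: [0.1, 0.1, -2.7]
finger_gap: 44.8
finger_force: 5.0
```

Call:
carry_out(
  deltas=[
    {"dp": [0, 0, 0], "roll": 0, "gripper": -1},
    {"dp": [0, 0, -12], "roll": 0, "gripper": -1},
    {"dp": [0, 0, -3], "roll": 0, "gripper": -1},
    {"dp": [0, 0, -15], "roll": 0, "gripper": -1},
    {"dp": [0, 0, -5], "roll": 0, "gripper": -1},
    {"dp": [0, 0, -15], "roll": 0, "gripper": -1},
    {"dp": [0, 0, -15], "roll": 0, "gripper": -1},
  ],
  newtons=3,
)

```text
clock: 16.07
eef_pos: [398.7, 78.0, 96.3]
eef_rot: [-3.141, 0.0, -2.077]
wrist_force: [0.6, -0.2, -0.6]
finger_gap: 44.7
finger_force: 3.0
```

Run:
```python
from h import *
st,im=snap('wrist','w7'); print(st['finger_gap'],st['eef_pos'])
f=im[150:262,254].astype(int); print([(150+i,*f[i]) for i in range(0,112,5)])
to(636,14,105,181.5)
```

```text
44.7448973701605 [398.74625434  78.01074197  96.28417401]
[(150, np.int64(131), np.int64(123), np.int64(111)), (155, np.int64(132), np.int64(125), np.int64(112)), (160, np.int64(132), np.int64(123), np.int64(112)), (165, np.int64(132), np.int64(123), np.int64(113)), (170, np.int64(132), np.int64(122), np.int64(112)), (175, np.int64(136), np.int64(127), np.int64(115)), (180, np.int64(136), np.int64(127), np.int64(117)), (185, np.int64(137), np.int64(129), np.int64(119)), (190, np.int64(141), np.int64(140), np.int64(130)), (195, np.int64(142), np.int64(140), np.int64(128)), (200, np.int64(141), np.int64(140), np.int64(129)), (205, np.int64(142), np.int64(140), np.int64(130)), (210, np.int64(142), np.int64(141), np.int64(129)), (215, np.int64(143), np.int64(140), np.int64(129)), (220, np.int64(141), np.int64(141), np.int64(130)), (225, np.int64(142), np.int64(141), np.int64(130)), (230, np.int64(143), np.int64(140), np.int64(131)), (235, np.int64(144), np.int64(141), np.int64(131)), (240, np.int64(219), np.int64(223), np.int64(216)), (245, np.int64(218), np.int64(227), np.int64(234)), (250, np.int64(218), np.int64(226), np.int64(233)), (255, np.int64(218), np.int64(227), np.int64(233)), (260, np.int64(194), np.int64(183), np.int64(169))]
dp [ -59.  -238.6   -8.9] roll 59.5 dist 246
```

Call:
carry_out(
  deltas=[
    {"dp": [0, 0, -8], "roll": 0, "gripper": -1},
    {"dp": [-3, -12, -20], "roll": 5, "gripper": -1},
    {"dp": [-8, -34, -25], "roll": 11, "gripper": -1},
    {"dp": [-15, -60, -25], "roll": 17, "gripper": -1},
    {"dp": [-22, -87, -25], "roll": 24, "gripper": -1},
    {"dp": [-28, -114, -25], "roll": 31, "gripper": -1},
    {"dp": [-35, -141, -25], "roll": 38, "gripper": -1},
    {"dp": [-41, -168, -25], "roll": 45, "gripper": -1},
    {"dp": [-47, -195, -25], "roll": 52, "gripper": -1},
    {"dp": [-53, -218, -20], "roll": 57, "gripper": -1},
    {"dp": [-56, -230, -10], "roll": 59.5, "gripper": -1},
    {"dp": [-56.6, -234, -6], "roll": 59.5, "gripper": -1},
  ],
  newtons=10,
)

```text
clock: 17.12
eef_pos: [631.4, 13.4, 100.6]
eef_rot: [3.142, -0.002, -3.118]
wrist_force: [-0.4, 0.3, -2.5]
finger_gap: 45.0
finger_force: 10.0
```

Run:
```python
from h import *
tilt_rows(238,188,a=17)
st,im=snap('wrist','w8'); print(st['finger_gap'],st['wrist_force'])
f=im[:,254].astype(int).sum(1); g=np.diff(f); print([(i,g[i]) for i in range(165,262) if abs(g[i])>20])
to(631,14,74,181.5)
```

```text
tilt deg (bottom towards tool +x), top above pivot: (np.float64(0.8099909858155456), np.float64(2.0), np.float64(26.0))
44.99308965604189 [-0.39086085  0.28224027 -2.52139826]
[(179, np.int64(-66)), (180, np.int64(-96)), (185, np.int64(26)), (236, np.int64(32)), (237, np.int64(59)), (238, np.int64(30)), (257, np.int64(-35)), (258, np.int64(41)), (259, np.int64(54))]
dp [-0.4  0.5 26.1] roll 0.0 dist 26
```

Call:
carry_out(
  deltas=[
    {"dp": [0, 0, 12], "roll": 0, "gripper": -1},
    {"dp": [0, 0, 22], "roll": 0, "gripper": -1},
    {"dp": [0, 0, 27], "roll": 0, "gripper": -1},
    {"dp": [0, 0, 30], "roll": 0, "gripper": -1},
    {"dp": [0, 0, 30], "roll": 0, "gripper": -1},
  ],
  newtons=5,
)

```text
clock: 17.58
eef_pos: [630.2, 14.2, 72.4]
eef_rot: [-3.142, 0.0, -3.114]
wrist_force: [-0.2, -0.8, -1.9]
finger_gap: 45.1
finger_force: 5.0
```

Call:
carry_out(
  deltas=[
    {"dp": [0, 0, 2], "roll": 0, "gripper": -1},
    {"dp": [0, 0, 4], "roll": 0, "gripper": -1},
    {"dp": [0, 0, 4], "roll": 0, "gripper": -1},
  ],
)

```text
clock: 17.83
eef_pos: [630.7, 14.2, 69.0]
eef_rot: [-3.142, 0.001, -3.115]
wrist_force: [0.3, 0.5, 3.3]
finger_gap: 44.5
finger_force: 5.0
```

Call:
carry_out(
  deltas=[
    {"dp": [-5, 0, 0], "roll": 0, "gripper": -1},
    {"dp": [-10, 0, 1], "roll": 0, "gripper": -1},
    {"dp": [-14, 0, 1], "roll": 0, "gripper": -1},
    {"dp": [-17, 0, 1], "roll": 0, "gripper": -1},
    {"dp": [-17, 0, 1], "roll": 0, "gripper": 0.3},
    {"dp": [-17, 0, 1], "roll": 0, "gripper": 0.3},
    {"dp": [-17, 0, 1], "roll": 0, "gripper": 0.3},
    {"dp": [-17, 0, 1], "roll": 0, "gripper": 0.3},
    {"dp": [-13, 0, -30], "roll": 0, "gripper": 0.3},
    {"dp": [-8, 0, -65], "roll": 0, "gripper": 0.3},
    {"dp": [20, 0, -85], "roll": 0, "gripper": 0.3},
  ],
)

```text
clock: 18.75
eef_pos: [612.6, 13.2, 156.5]
eef_rot: [-3.141, 0.004, -3.115]
wrist_force: [-0.1, -1.2, 1.2]
finger_gap: 60.8
finger_force: 0.0
```

Run:
```python
from h import *
st,im=snap('wrist','w9')
f=im[:,254].astype(int).sum(1); g=np.diff(f); print([(i,g[i]) for i in range(165,262) if abs(g[i])>20])
st2,im=snap('top','t9')
for d in models.cut_out('top','plate0')[:8]:
    m=cv2.mean(im,d['region'].astype(np.uint8))[:3]
    if d['p']>.3 and min(m)>90: print(rect('top',d['region'],16),d['box'])
to(437-35*0,-339,140,90)
```

```text
[(185, np.int64(-90)), (186, np.int64(-21)), (187, np.int64(69)), (239, np.int64(59)), (240, np.int64(83)), (252, np.int64(-76)), (254, np.int64(65))]
[ 434.5 -338.7  106.2   49.2  -89.2] [338.4, 185.8, 366.5, 202.0]
[646.1 -99.6  75.3  34.6 -30.7] [282.6, 129.0, 294.2, 144.7]
dp [ 182.7 -347.6   15. ] roll 91.5 dist 393
```

Run:
```python
from h import *
to(436.5,-372.5,100,90.8)
```

```text
dp [ 184.2 -381.1   55. ] roll 90.7 dist 427
```

Call:
carry_out(
  deltas=[
    {"dp": [25, -25, 0], "roll": 6, "gripper": 0.5},
    {"dp": [50, -55, 0], "roll": 13, "gripper": 0.5},
    {"dp": [70, -90, 0], "roll": 20, "gripper": 0.5},
    {"dp": [88, -125, 0], "roll": 27, "gripper": 0.5},
    {"dp": [104, -162, 0], "roll": 34, "gripper": 0.5},
    {"dp": [120, -199, 0], "roll": 41, "gripper": 0.5},
    {"dp": [135, -236, 5], "roll": 48, "gripper": 0.5},
    {"dp": [150, -273, 10], "roll": 55, "gripper": 0.5},
    {"dp": [163, -310, 15], "roll": 62, "gripper": 0.5},
    {"dp": [174, -345, 25], "roll": 69, "gripper": 0.5},
    {"dp": [184, -370, 40], "roll": 76, "gripper": 0.5},
    {"dp": [184, -381, 55], "roll": 83, "gripper": 0.5},
  ],
)

```text
clock: 19.9
eef_pos: [434.9, -375.6, 96.6]
eef_rot: [-3.141, -0.0, 1.71]
wrist_force: [-0.1, 0.7, -0.4]
finger_gap: 70.1
finger_force: 0.0
```

Call:
carry_out(
  deltas=[
    {"dp": [0, 0, 0], "roll": 7.1, "gripper": 0.5},
    {"dp": [0, 0, 0], "roll": 7.7, "gripper": 0.5},
    {"dp": [0, 0, 0], "roll": 7.7, "gripper": 0.5},
  ],
)

```text
clock: 20.15
eef_pos: [436.7, -372.3, 97.5]
eef_rot: [-3.141, -0.001, 1.588]
wrist_force: [0.8, 0.6, -0.2]
finger_gap: 70.6
finger_force: 0.0
```

Run:
```python
from h import *
st,im=held()
for d in models.cut_out('wrist','plate0')[:4]:
    m=cv2.mean(im,d['region'].astype(np.uint8))[:3]
    print(round(d['p'],2),d['box'],rect('wrist',d['region'],16,st),np.round(m))
to(436.5,-372.5,3,90.8)
```

```text
blob [ 234  106   49  108 4967] [259. 159.]
blob [ 312  181  116   74 5023] [371. 224.]
blob [497 208  15  47 445] [506. 231.]
blob [157 215  43  40 656] [178. 237.]
108 234 282 | 120 234 282 | 132 235 282 | 144 235 282 | 156 236 282 | 168 236 282 | 180 237 282 | 192 238 282 | 204 238 282 | 
0.8 [53.2, 1.6, 132.0, 39.5] [ 300.4 -224.7   64.5   28.9    0.9] [ 15.  72. 143.]
0.65 [232.9, 103.8, 283.5, 212.1] [ 438.5 -340.4   99.1   44.5  -87.7] [206. 214. 219.]
dp [-0.4 -0.5 95.4] roll 0.3 dist 95
```

Call:
carry_out(
  deltas=[
    {"dp": [0, 1, 35], "roll": 0, "gripper": 0.5},
    {"dp": [0, 1, 65], "roll": 0, "gripper": 0.5},
    {"dp": [0, 1, 85], "roll": 0, "gripper": 0.5},
    {"dp": [0, 1, 94], "roll": 0, "gripper": 0.5},
    {"dp": [0, 1, 95], "roll": 0, "gripper": -1},
    {"dp": [0, 1, 95], "roll": 0, "gripper": -1},
    {"dp": [0, 1, 95], "roll": 0, "gripper": -1},
    {"dp": [0, 1, 95], "roll": 0, "gripper": -1},
    {"dp": [0, 1, 95], "roll": 0, "gripper": -1},
    {"dp": [0, 1, 95], "roll": 0, "gripper": -1},
  ],
  newtons=5,
)

```text
clock: 21.08
eef_pos: [438.4, -372.9, 4.9]
eef_rot: [3.14, 0.002, 1.585]
wrist_force: [0.0, -0.5, 6.0]
finger_gap: 44.7
finger_force: 5.0
```

Call:
carry_out(
  deltas=[
    {"dp": [2, 0, -11], "roll": 0, "gripper": -1},
    {"dp": [5, 0, -22], "roll": 0, "gripper": -1},
    {"dp": [10, 0, -32], "roll": 0, "gripper": -1},
    {"dp": [16, 0, -42], "roll": 0, "gripper": -1},
    {"dp": [23, 0, -51], "roll": 0, "gripper": -1},
    {"dp": [31, 0, -58], "roll": 0, "gripper": -1},
    {"dp": [40, 0, -65], "roll": 0, "gripper": -1},
    {"dp": [50, 0, -70], "roll": 0, "gripper": -1},
    {"dp": [60, 0, -74], "roll": 0, "gripper": -1},
    {"dp": [71, 0, -76], "roll": 0, "gripper": -1},
    {"dp": [80, 0, -77], "roll": 0, "gripper": -1},
    {"dp": [86, 0, -78], "roll": 0, "gripper": -1},
  ],
)

```text
clock: 22.08
eef_pos: [436.3, -284.9, 81.3]
eef_rot: [-3.141, -0.0, 1.585]
wrist_force: [0.1, 0.1, -2.9]
finger_gap: 44.7
finger_force: 5.0
```

Call:
carry_out(
  deltas=[
    {"dp": [0, 0, 0], "roll": 0, "gripper": -1},
    {"dp": [0, 0, -12], "roll": 0, "gripper": -1},
    {"dp": [0, 0, -3], "roll": 0, "gripper": -1},
    {"dp": [0, 0, -15], "roll": 0, "gripper": -1},
    {"dp": [0, 0, -5], "roll": 0, "gripper": -1},
    {"dp": [0, 0, -15], "roll": 0, "gripper": -1},
    {"dp": [0, 0, -15], "roll": 0, "gripper": -1},
  ],
  newtons=3,
)

```text
clock: 22.67
eef_pos: [436.5, -286.5, 96.5]
eef_rot: [-3.142, -0.0, 1.585]
wrist_force: [0.6, -0.6, -1.7]
finger_gap: 45.1
finger_force: 3.0
```

Run:
```python
from h import *
st,im=snap('wrist','w10')
f=im[:,254].astype(int).sum(1); g=np.diff(f); print([(i,g[i]) for i in range(155,262) if abs(g[i])>15])
to(636,-186,105,181.5)
```

```text
[(183, np.int64(20)), (184, np.int64(60)), (185, np.int64(34)), (238, np.int64(53)), (239, np.int64(31)), (258, np.int64(-43)), (259, np.int64(-151)), (260, np.int64(-156))]
dp [ 97.8 200.8  -8.5] roll -90.7 dist 223
```

Call:
carry_out(
  deltas=[
    {"dp": [0, 0, -10], "roll": -7, "gripper": -1},
    {"dp": [5, 10, -20], "roll": -14, "gripper": -1},
    {"dp": [14, 28, -25], "roll": -21, "gripper": -1},
    {"dp": [24, 48, -25], "roll": -28, "gripper": -1},
    {"dp": [34, 68, -25], "roll": -35, "gripper": -1},
    {"dp": [44, 90, -25], "roll": -42, "gripper": -1},
    {"dp": [54, 112, -25], "roll": -49, "gripper": -1},
    {"dp": [65, 134, -25], "roll": -56, "gripper": -1},
    {"dp": [76, 156, -25], "roll": -63, "gripper": -1},
    {"dp": [86, 178, -20], "roll": -70, "gripper": -1},
    {"dp": [94, 192, -12], "roll": -77, "gripper": -1},
    {"dp": [98, 200, -8], "roll": -84, "gripper": -1},
  ],
  newtons=10,
)

```text
clock: 23.72
eef_pos: [636.2, -184.1, 102.7]
eef_rot: [3.141, -0.001, 3.058]
wrist_force: [0.1, 0.2, -2.0]
finger_gap: 44.6
finger_force: 10.0
```

Call:
carry_out(
  deltas=[
    {"dp": [0, 0, 0], "roll": -6.7, "gripper": -1},
    {"dp": [0, 0, 0], "roll": -6.7, "gripper": -1},
  ],
)

```text
clock: 23.88
eef_pos: [635.1, -185.1, 103.2]
eef_rot: [3.141, -0.001, -3.109]
wrist_force: [-0.5, -0.1, -2.2]
finger_gap: 44.7
finger_force: 10.0
```

Run:
```python
from h import *
st,im=snap('wrist','w11')
f=im[:,254].astype(int).sum(1); g=np.diff(f); print([(i,g[i]) for i in range(155,262) if abs(g[i])>15])
tilt_rows(238.5,184,a=20)
to(636,-186,72,181.5)
```

```text
[(159, np.int64(-65)), (160, np.int64(-159)), (161, np.int64(-86)), (163, np.int64(-20)), (167, np.int64(89)), (168, np.int64(167)), (169, np.int64(64)), (178, np.int64(-62)), (179, np.int64(-88)), (184, np.int64(56)), (185, np.int64(22)), (238, np.int64(48)), (239, np.int64(47)), (240, np.int64(18)), (258, np.int64(-36)), (259, np.int64(46)), (260, np.int64(54))]
tilt deg (bottom towards tool +x), top above pivot: (np.float64(0.2182404155425104), np.float64(5.0), np.float64(24.0))
dp [-1.  -0.6 31.7] roll -0.1 dist 32
```

Call:
carry_out(
  deltas=[
    {"dp": [-1, 0, 12], "roll": 0, "gripper": -1},
    {"dp": [-1, 0, 22], "roll": 0, "gripper": -1},
    {"dp": [-1, 0, 28], "roll": 0, "gripper": -1},
    {"dp": [-1, 0, 32], "roll": 0, "gripper": -1},
    {"dp": [-1, 0, 33], "roll": 0, "gripper": -1},
    {"dp": [-1, 0, 33], "roll": 0, "gripper": -1},
  ],
  newtons=5,
)

```text
clock: 24.43
eef_pos: [636.0, -185.8, 71.1]
eef_rot: [-3.141, 0.0, -3.117]
wrist_force: [1.0, -1.8, 0.6]
finger_gap: 45.4
finger_force: 5.0
```

Contact is starting. One mm more, then lean and release.

Call:
carry_out(
  deltas=[
    {"dp": [0, 0, 1.5], "roll": 0, "gripper": -1},
    {"dp": [-5, 0, 2], "roll": 0, "gripper": -1},
    {"dp": [-10, 0, 2.5], "roll": 0, "gripper": -1},
    {"dp": [-14, 0, 2.5], "roll": 0, "gripper": -1},
    {"dp": [-16, 0, 2.5], "roll": 0, "gripper": -1},
    {"dp": [-16, 0, 2.5], "roll": 0, "gripper": 0.3},
    {"dp": [-16, 0, 2.5], "roll": 0, "gripper": 0.3},
    {"dp": [-16, 0, 2.5], "roll": 0, "gripper": 0.3},
    {"dp": [-16, 0, 2.5], "roll": 0, "gripper": 0.3},
    {"dp": [-12, 0, -30], "roll": 0, "gripper": 0.3},
    {"dp": [-8, 0, -65], "roll": 0, "gripper": 0.3},
    {"dp": [20, 0, -85], "roll": 0, "gripper": 0.3},
  ],
)

```text
clock: 25.43
eef_pos: [618.2, -185.9, 159.6]
eef_rot: [-3.14, 0.004, -3.114]
wrist_force: [0.4, -0.3, 0.4]
finger_gap: 61.1
finger_force: 0.0
```

Run:
```python
from h import *
st,im=snap('wrist','w12'); s2,i2=snap('scene','s12'); s3,i3=snap('top','t12')
cv2.imwrite('pics/c12.png',np.vstack([cv2.resize(im[100:300,:,::-1],(500,195)),cv2.resize(i2[190:330,100:340,::-1],(500,292),interpolation=2)]))
for d in models.cut_out('top','tare_block')[:2]: print(round(d['p'],2),rect('top',d['region'],20),d['box'])
```

```text
0.88 [ 546.2 -396.6   84.3   65.8  -20.8] [354.3, 153.5, 377.1, 179.6]
0.23 [ 6.51e+02 -8.76e+01  6.22e+01  4.59e+01  5.00e-01] [278.8, 127.5, 292.9, 144.2]
```

View pics/c12.png

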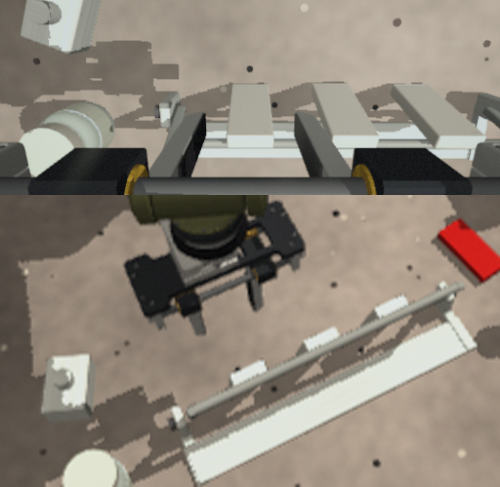

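All three plates stand leaning on the bar. In the upper half they are at (250,115), (345,115) and (435,115). Next comes the tare block.

Run:
```python
from h import *
to(546,-396.5,135,69.2)
```

```text
dp [  75.5 -208.5   21.9] roll 112.3 dist 223
```

Call:
carry_out(
  deltas=[
    {"dp": [20, -5, 0], "roll": 7, "gripper": 0.1},
    {"dp": [40, -20, 0], "roll": 14, "gripper": 0.1},
    {"dp": [55, -40, 0], "roll": 21, "gripper": 0.1},
    {"dp": [65, -65, 0], "roll": 28, "gripper": 0.1},
    {"dp": [75, -90, 0], "roll": 35, "gripper": 0.1},
    {"dp": [75, -115, 0], "roll": 42, "gripper": 0.1},
    {"dp": [75, -140, 0], "roll": 49, "gripper": 0.1},
    {"dp": [75, -165, 0], "roll": 56, "gripper": 0.1},
    {"dp": [75, -185, 5], "roll": 63, "gripper": 0.1},
    {"dp": [75, -200, 10], "roll": 70, "gripper": 0.1},
    {"dp": [75, -208, 15], "roll": 77, "gripper": 0.1},
    {"dp": [75, -208, 22], "roll": 84, "gripper": 0.1},
  ],
)

```text
clock: 26.63
eef_pos: [546.4, -397.4, 132.1]
eef_rot: [-3.14, -0.001, 1.694]
wrist_force: [0.4, -0.1, -0.7]
finger_gap: 51.4
finger_force: 0.0
```

Call:
carry_out(
  deltas=[
    {"dp": [0, 0, 0], "roll": 7, "gripper": 0.1},
    {"dp": [0, 0, 0], "roll": 14, "gripper": 0.1},
    {"dp": [0, 0, 0], "roll": 21, "gripper": 0.1},
    {"dp": [0, 0, 0], "roll": 28, "gripper": 0.1},
    {"dp": [0, 0, 0], "roll": 28, "gripper": 0.1},
  ],
)

```text
clock: 27.05
eef_pos: [546.7, -395.6, 132.5]
eef_rot: [-3.139, -0.001, 1.207]
wrist_force: [-0.4, 0.1, 0.4]
finger_gap: 51.6
finger_force: 0.0
```

Run:
```python
from h import *
st,im=snap('wrist','w13'); print(st['eef_pos'],st['eef_rot'],proj('wrist',[546,-396.5,50],st))
cv2.imwrite('pics/w13.png',im[:,:,::-1])
for d in models.cut_out('top','tare_block')[:1]: print(d['box'])
```

```text
[ 546.69206311 -395.64051233  132.50932463] [-3.13935688e+00 -8.43371489e-04  1.20724729e+00] [[256.06084339 195.31394435]]
[354.3, 153.5, 377.1, 179.6]
```

View pics/w13.png

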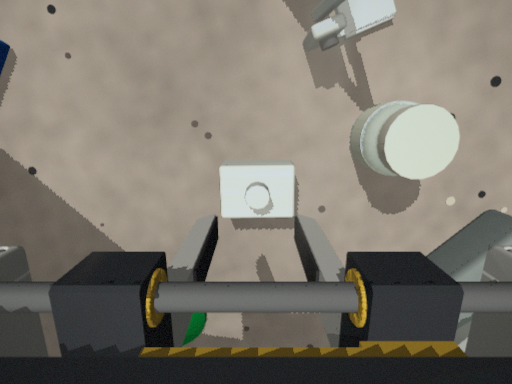

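The block's knob is at (258,196), right under the gripper, and the block is square with the fingers.

Run:
```python
from h import *
p=ray('wrist',[258,196],57)[0]; print(p); to(p[0],p[1],44,69.2)
```

```text
[ 548.07183195 -396.19826029   57.        ]
dp [-0.   1.7 89. ] roll 0.6 dist 89
```

Call:
carry_out(
  deltas=[
    {"dp": [0, 1.5, 30], "roll": 0, "gripper": 0.1},
    {"dp": [0, 1.5, 60], "roll": 0, "gripper": 0.1},
    {"dp": [0, 1.5, 80], "roll": 0, "gripper": 0.1},
    {"dp": [0, 1.5, 88], "roll": 0, "gripper": 0.1},
    {"dp": [0, 1.5, 88], "roll": 0, "gripper": 0.1},
    {"dp": [0, 1.5, 88], "roll": 0, "gripper": -1},
    {"dp": [0, 1.5, 88], "roll": 0, "gripper": -1},
    {"dp": [0, 1.5, 88], "roll": 0, "gripper": -1},
    {"dp": [0, 1.5, 88], "roll": 0, "gripper": -1},
    {"dp": [0, 1.5, 88], "roll": 0, "gripper": -1},
  ],
  newtons=40,
)

```text
clock: 27.98
eef_pos: [548.2, -396.7, 47.4]
eef_rot: [3.14, 0.0, 1.213]
wrist_force: [-0.8, 0.4, 4.3]
finger_gap: 23.1
finger_force: 40.0
```

Call:
carry_out(
  deltas=[
    {"dp": [0, 0, -15], "roll": 0, "gripper": -1},
    {"dp": [0, 0, -35], "roll": 0, "gripper": -1},
    {"dp": [0, 0, -60], "roll": 0, "gripper": -1},
    {"dp": [0, 0, -85], "roll": 0, "gripper": -1},
    {"dp": [0, 0, -85], "roll": 0, "gripper": -1},
  ],
)

```text
clock: 28.4
eef_pos: [549.3, -397.5, 136.7]
eef_rot: [3.135, 0.002, 1.213]
wrist_force: [-0.5, -0.9, -3.3]
finger_gap: 22.6
finger_force: 40.0
```

Run:
```python
from h import *
st=read_state(); M=R.from_euler('xyz',st['eef_rot']).as_matrix()
for w in [(430,-200),(420,0),(400,200),(359,398.6)]:
    print(w,np.round(M.T@(np.array([*w,130])-st['eef_pos'])))
to(359,398.6,130,85.7); print(st['finger_gap'],st['wrist_force'])
```

```text
(430, -200) [ 143. -181.    5.]
(420, 0) [ 327. -260.    4.]
(400, 200) [ 507. -349.    3.]
(359, 398.6) [ 679. -457.    2.]
dp [ 679.2 -457.     2. ] roll -16.2 dist 819
22.58915942054016 [-0.50091708 -0.92386636 -3.33853385]
```

Call:
carry_out(
  deltas=[
    {"dp": [16, -20, 0], "roll": 0, "gripper": -1},
    {"dp": [38, -48, 0], "roll": 0, "gripper": -1},
    {"dp": [61, -78, 0], "roll": 0, "gripper": -1},
    {"dp": [84, -107, 0], "roll": -2, "gripper": -1},
    {"dp": [108, -137, 0], "roll": -4, "gripper": -1},
    {"dp": [132, -167, 0], "roll": -6, "gripper": -1},
    {"dp": [160, -189, 0], "roll": -8, "gripper": -1},
    {"dp": [193, -203, 0], "roll": -10, "gripper": -1},
    {"dp": [226, -217, 0], "roll": -12, "gripper": -1},
    {"dp": [260, -231, 0], "roll": -14, "gripper": -1},
    {"dp": [294, -246, 0], "roll": -16, "gripper": -1},
    {"dp": [327, -260, 0], "roll": -16, "gripper": -1},
  ],
)

```text
clock: 29.4
eef_pos: [417.8, 2.6, 130.3]
eef_rot: [-3.14, -0.0, 1.494]
wrist_force: [0.9, -0.0, -4.1]
finger_gap: 22.8
finger_force: 40.0
```

Call:
carry_out(
  deltas=[
    {"dp": [0, 0, 0], "roll": 0, "gripper": -1},
  ],
)

```text
clock: 29.48
eef_pos: [417.7, 5.5, 130.3]
eef_rot: [-3.14, -0.001, 1.497]
wrist_force: [-0.3, -0.6, -5.4]
finger_gap: 22.9
finger_force: 40.0
```

Run:
```python
from h import *
to(355,398.6,120,85.7); print(read_state()['finger_gap'])
```

```text
dp [387.3 -91.6  10.9] roll 0.1 dist 398
22.8604041437301
```

Call:
carry_out(
  deltas=[
    {"dp": [30, -18, 0], "roll": 0, "gripper": -1},
    {"dp": [62, -38, 0], "roll": 0, "gripper": -1},
    {"dp": [95, -58, 0], "roll": 0, "gripper": -1},
    {"dp": [130, -78, 0], "roll": 0, "gripper": -1},
    {"dp": [165, -92, 0], "roll": 0, "gripper": -1},
    {"dp": [202, -94, 0], "roll": 0, "gripper": -1},
    {"dp": [240, -94, 0], "roll": 0, "gripper": -1},
    {"dp": [278, -94, 0], "roll": 0, "gripper": -1},
    {"dp": [315, -94, 0], "roll": 0, "gripper": -1},
    {"dp": [350, -94, 0], "roll": 0, "gripper": -1},
    {"dp": [375, -94, 0], "roll": 0, "gripper": -1},
    {"dp": [387, -94, 0], "roll": 0, "gripper": -1},
  ],
)

```text
clock: 30.48
eef_pos: [354.8, 396.4, 129.7]
eef_rot: [-3.14, 0.001, 1.494]
wrist_force: [0.9, 0.4, -5.4]
finger_gap: 22.8
finger_force: 39.9
```

Run:
```python
from h import *
st,im=snap('wrist','w14'); s2,i2=snap('scene','s14'); s3,i3=snap('top','t14')
print(st['eef_pos'],st['finger_gap'])
cv2.imwrite('pics/c14.png',np.vstack([cv2.resize(im[:,:,::-1],(420,315)),cv2.resize(i2[80:210,280:430,::-1],(324,281),interpolation=2)[:, :] if 0 else cv2.resize(i2[80:210,262:456,::-1],(420,281),interpolation=2)]))
```

```text
[354.83151591 396.38449642 129.66326855] 22.75400869815664
```

View pics/c14.png

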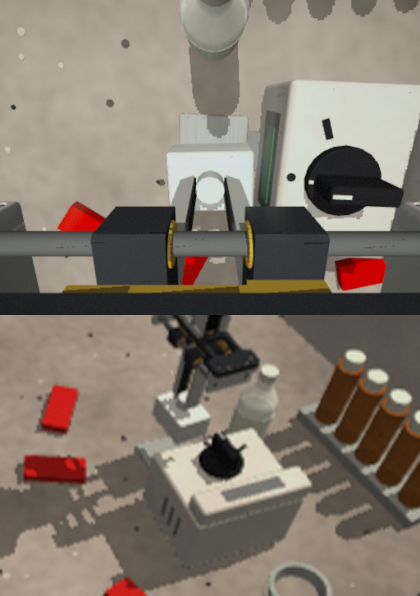

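The wrist view shows the block held level over the pan. The pan's left edge is at col 180 and its far edge at row 114 (scale 420/512). The knob is at (340,185) with the dot at (291,177) and the long mark at (327,129).

Run:
```python
from h import *
k=512/420
print(np.round(ray('wrist',np.array([[180,116],[248,116],[180,145]])*k,10)), 'meter front top edge',np.round(ray('wrist',np.array([[267,82],[267,205]])*k,110)))
print('dot,mark,knobtop',np.round(ray('wrist',np.array([[291,177],[327,129]])*k,110)),np.round(ray('wrist',np.array([[345,180]])*k,120)))
im=cv2.imread('pics/w14.png'); c=im[120:190,200:330]; 
to(359,398.6,59,85.7)
```

```text
[[320. 444.  10.]
 [406. 437.  10.]
 [316. 406.  10.]] meter front top edge [[407. 473. 110.]
 [406. 363. 110.]]
dot,mark,knobtop [[428. 389. 110.]
 [458. 430. 110.]] [[471. 386. 120.]]
dp [ 5.1  3.8 70.8] roll -0.1 dist 71
```

Call:
carry_out(
  deltas=[
    {"dp": [2, 3, 20], "roll": 0, "gripper": -1},
    {"dp": [3.5, 5.5, 45], "roll": 0, "gripper": -1},
    {"dp": [3.5, 5.5, 60], "roll": 0, "gripper": -1},
    {"dp": [3.5, 5.5, 68], "roll": 0, "gripper": -1},
    {"dp": [3.5, 5.5, 71], "roll": 0, "gripper": -1},
    {"dp": [3.5, 5.5, 71], "roll": 0, "gripper": -1},
    {"dp": [3.5, 5.5, 71], "roll": 0, "gripper": -1},
  ],
)

```text
clock: 31.22
eef_pos: [361.7, 397.1, 61.3]
eef_rot: [3.141, -0.001, 1.492]
wrist_force: [-0.2, -0.1, -5.1]
finger_gap: 22.7
finger_force: 39.9
```

Call:
carry_out(
  deltas=[
    {"dp": [0, -1, 2], "roll": 0, "gripper": -1},
    {"dp": [0, -1, 4], "roll": 0, "gripper": -1},
    {"dp": [0, -1, 4.5], "roll": 0, "gripper": -1},
    {"dp": [0, -1, 4.5], "roll": 0, "gripper": -1},
  ],
)

```text
clock: 31.55
eef_pos: [361.7, 397.9, 58.0]
eef_rot: [3.138, -0.003, 1.492]
wrist_force: [3.1, -2.6, 8.6]
finger_gap: 23.0
finger_force: 40.0
```

Call:
carry_out(
  deltas=[
    {"dp": [0, 0, -1], "roll": 0, "gripper": 0},
    {"dp": [0, 0, -1], "roll": 0, "gripper": 0},
    {"dp": [0, 0, -1], "roll": 0, "gripper": 0},
    {"dp": [0, 0, -1], "roll": 0, "gripper": 0},
    {"dp": [0, 0, -20], "roll": 0, "gripper": 0},
    {"dp": [0, 0, -55], "roll": 0, "gripper": 0},
    {"dp": [0, 0, -95], "roll": 0, "gripper": 0},
    {"dp": [0, 0, -130], "roll": 0, "gripper": 0},
    {"dp": [0, 0, -150], "roll": 0, "gripper": 0},
  ],
)

```text
clock: 32.3
eef_pos: [360.8, 397.8, 210.1]
eef_rot: [3.139, -0.003, 1.492]
wrist_force: [0.1, -1.0, 0.7]
finger_gap: 47.2
finger_force: 0.0
```

Run:
```python
from h import *
st,im=snap('wrist','w15'); s2,i2=snap('scene','s15'); s3,i3=snap('top','t15')
print(st['eef_pos'],st['finger_gap'])
cv2.imwrite('pics/c15.png',np.vstack([cv2.resize(im[:,:,::-1],(420,315)),cv2.resize(i2[180:310,140:334,::-1],(420,281),interpolation=2)]))
for d in models.cut_out('wrist','tare_block')[:1]: print(d['p'],d['box'],rect('wrist',d['region'],40,st))
```

```text
[360.75375538 397.80644787 210.14034837] 47.210655235570336
0.73 [226.1, 151.5, 289.2, 201.6] [360.8 399.3  76.3  61.2  -2.6]
```

View pics/c15.png

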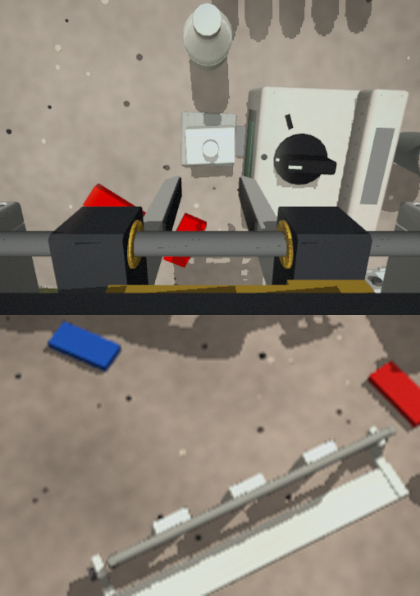

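The block sits upright on the pan at (210,148). The knob bar centre is near (306,167), with skirt centre (301,158). The three plates still lean on the rest in the lower half.

Run:
```python
from h import *
st=read_state(); k=512/420
print('pan',np.round(ray('wrist',np.array([[182,113],[236,113]])*k,10)))
im=cv2.cvtColor(cv2.imread('pics/w15.png'),cv2.COLOR_BGR2GRAY); m=(im<75).astype(np.uint8); m[250:]=0; m[:, :320]=0
n,l,s,c=cv2.connectedComponentsWithStats(m); 
for i in range(1,n):
    if s[i,4]>60: print(s[i],np.round(c[i]))
print('bar',np.round(ray('wrist',np.array([[336,167],[306,167],[278,164]])*k,150)),'skirt',np.round(ray('wrist',np.array([[301,157]])*k,120)), 'mark,dot',np.round(ray('wrist',np.array([[289,121],[264,157]])*k,110)))
for X in ([467,381.5,150],[471,386,150],[470,383,150]): print(proj('wrist',X,st)/k)
to(469,383,200,175.7)
```

```text
pan [[319. 447.  10.]
 [405. 440.  10.]]
[348 140   9  17  88] [352. 148.]
[ 335  163   75   62 3227] [369. 194.]
[480 175  32  40 808] [497. 192.]
bar [[493. 386. 150.]
 [461. 388. 150.]
 [431. 394. 150.]] skirt [[467. 391. 120.]] mark,dot [[456. 433. 110.]
 [426. 392. 110.]]
[[311.49663576 172.64112414]]
[[315.41756638 168.33717589]]
[[314.3756639 171.0948194]]
dp [ -5.6 109.6   5.6] roll -90.2 dist 110
```

Call:
carry_out(
  deltas=[
    {"dp": [0, 0, 0], "roll": -7, "gripper": 0},
    {"dp": [0, 15, 0], "roll": -14, "gripper": 0},
    {"dp": [0, 30, 0], "roll": -21, "gripper": 0},
    {"dp": [0, 45, 0], "roll": -28, "gripper": 0},
    {"dp": [0, 60, 0], "roll": -35, "gripper": 0},
    {"dp": [-1, 75, 0], "roll": -42, "gripper": 0},
    {"dp": [-1, 90, 0], "roll": -49, "gripper": 0},
    {"dp": [-1, 105, 0], "roll": -56, "gripper": 0},
    {"dp": [-2, 109.5, 0], "roll": -63, "gripper": 0},
    {"dp": [-2, 109.5, 0], "roll": -70, "gripper": 0},
    {"dp": [-2, 109.5, 0], "roll": -77, "gripper": 0},
    {"dp": [-2, 109.5, 0], "roll": -84, "gripper": 0},
  ],
)

```text
clock: 33.5
eef_pos: [469.0, 386.2, 203.7]
eef_rot: [-3.139, -0.002, 2.964]
wrist_force: [0.0, -0.5, 0.5]
finger_gap: 47.2
finger_force: 0.0
```

Call:
carry_out(
  deltas=[
    {"dp": [0, 0, 0], "roll": -6.2, "gripper": 0},
    {"dp": [0, 0, 0], "roll": -6.2, "gripper": 0},
    {"dp": [0, 0, 0], "roll": -6.2, "gripper": 0},
  ],
)

```text
clock: 33.75
eef_pos: [469.0, 386.4, 204.4]
eef_rot: [-3.14, -0.002, 3.063]
wrist_force: [0.6, 0.1, 0.2]
finger_gap: 47.0
finger_force: 0.0
```

Run:
```python
from h import *
st,im=snap('wrist','w16'); print(st['eef_pos'],st['eef_rot'])
cv2.imwrite('pics/c16.png',cv2.resize(im[60:300,120:400,::-1],None,fx=2,fy=2,interpolation=2))
```

```text
[468.96012557 386.43486331 204.44931671] [-3.14011803e+00 -1.75064031e-03  3.06324559e+00]
```

View pics/c16.png

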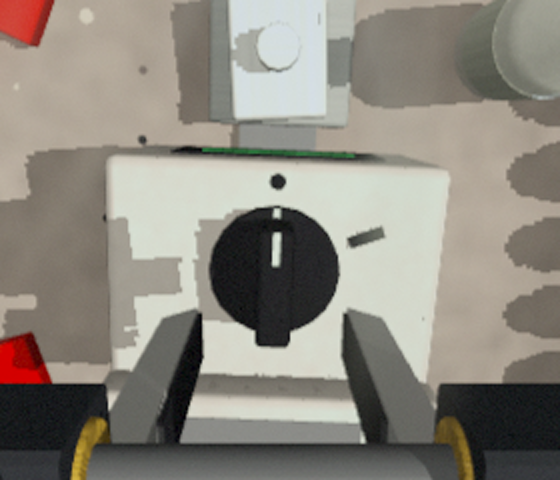

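The knob skirt centre is at (275,268) in the crop and the bar lies along column 274, pointer to the dot at (278,182). The bar is square with the fingers and the long mark is at (366,237).

Run:
```python
from h import *
g=lambda u,v:[120+u/2,60+v/2]
print('skirt',ray('wrist',[g(275,268)],119),'bar',ray('wrist',[g(277,228),g(273,338)],150),'dot',ray('wrist',[g(278,182)],110),'mark',ray('wrist',[g(366,237)],110))
to(469,386,122,175.7)
```

```text
skirt [[468.54985606 387.67046594 119.        ]] bar [[442.86485251 390.3133991  150.        ]
 [492.18077435 384.75789356 150.        ]] dot [[428.12589151 392.31375259 110.        ]] mark [[458.66043195 433.73590898 110.        ]]
dp [-0.1 -0.4 82.8] roll -0.2 dist 83
```

Call:
carry_out(
  deltas=[
    {"dp": [1, 1, 25], "roll": 1, "gripper": 0},
    {"dp": [1, 1, 50], "roll": 1, "gripper": 0},
    {"dp": [1, 1, 70], "roll": 1, "gripper": 0},
    {"dp": [1, 1, 79], "roll": 1, "gripper": 0},
    {"dp": [1, 1, 80], "roll": 1, "gripper": 0},
    {"dp": [1, 1, 80], "roll": 1, "gripper": -1},
    {"dp": [1, 1, 80], "roll": 1, "gripper": -1},
    {"dp": [1, 1, 80], "roll": 1, "gripper": -1},
    {"dp": [1, 1, 80], "roll": 1, "gripper": -1},
    {"dp": [1, 1, 80], "roll": 1, "gripper": -1},
    {"dp": [1, 1, 80], "roll": 1, "gripper": -1},
  ],
  newtons=30,
)

```text
clock: 34.72
eef_pos: [468.6, 387.4, 126.7]
eef_rot: [-3.141, 0.001, 3.049]
wrist_force: [-1.8, -3.9, 3.9]
finger_gap: 15.9
finger_force: 29.9
```

Run:
```python
from h import *
st,im=snap('scene','s17'); a=cv2.imread('pics/s15.png').astype(int)
d=np.abs(im[:,:,::-1].astype(int)-a).max(2)>40
print('changed px plates',d[200:300,170:320].sum()); 
st,im=snap('top','t17'); 
for x in models.cut_out('top','tare_block')[:2]: print(x['p'],rect('top',x['region'],30))
```

```text
changed px plates 1094
```

Call:
carry_out(
  deltas=[
    {"dp": [0, 0, -4], "roll": 0, "gripper": -1},
    {"dp": [0, 0, -8], "roll": 0, "gripper": -1},
    {"dp": [0, 0, -12], "roll": 0, "gripper": -1},
    {"dp": [0, 0, -14], "roll": 0, "gripper": -1},
    {"dp": [0, 0, -15], "roll": 0, "gripper": -1},
    {"dp": [0, 0, -15], "roll": 0, "gripper": -1},
  ],
)

```text
clock: 35.37
eef_pos: [468.5, 387.4, 140.8]
eef_rot: [-3.141, 0.0, 3.049]
wrist_force: [2.9, -4.3, -4.4]
finger_gap: 15.9
finger_force: 29.9
```

Run:
```python
import cv2,numpy as np
a=cv2.imread('pics/s15.png')[180:310,140:334]; b=cv2.imread('pics/s17.png')[180:310,140:334]
c=cv2.imread('pics/t17.png')[90:240,110:350]
cv2.imwrite('pics/c17.png',np.vstack([np.hstack([cv2.resize(a,(400,268),interpolation=2),cv2.resize(b,(400,268),interpolation=2)]),cv2.resize(c,(800,330)[:2] if 0 else (512,320),interpolation=2).copy() if 0 else cv2.copyMakeBorder(cv2.resize(c,(512,320),interpolation=2),0,0,0,288,0)]))
```

```text
(no output)
```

View pics/c17.png

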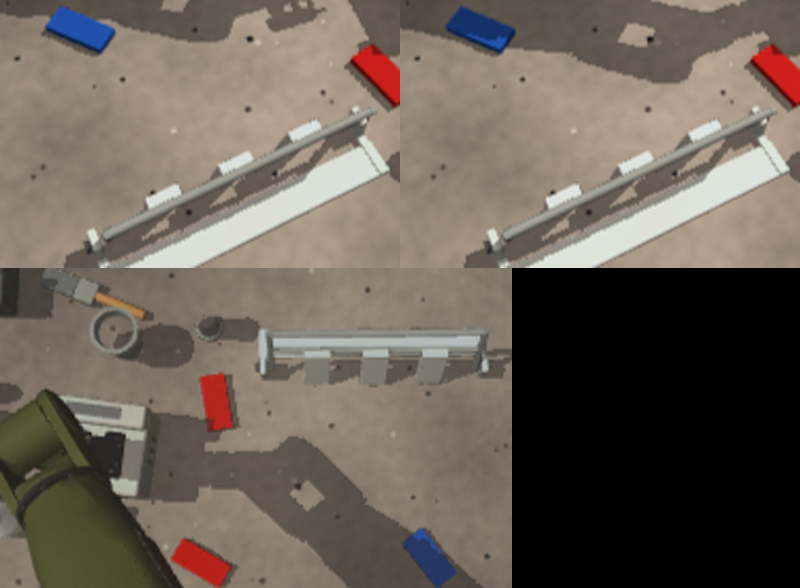

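Only shadows changed. The three plates lean undisturbed at (163,197), (237,162) and (305,130), and the knob is out 14 mm. Now I turn it.

Call:
carry_out(
  deltas=[
    {"dp": [0, 0, 0], "roll": 7, "gripper": -1},
    {"dp": [0, 0, 0], "roll": 14, "gripper": -1},
    {"dp": [0, 0, 0], "roll": 21, "gripper": -1},
    {"dp": [0, 0, 0], "roll": 28, "gripper": -1},
    {"dp": [0, 0, 0], "roll": 35, "gripper": -1},
    {"dp": [0, 0, 0], "roll": 42, "gripper": -1},
    {"dp": [0, 0, 0], "roll": 49, "gripper": -1},
    {"dp": [0, 0, 0], "roll": 56, "gripper": -1},
    {"dp": [0, 0, 0], "roll": 63, "gripper": -1},
    {"dp": [0, 0, 0], "roll": 69, "gripper": -1},
    {"dp": [0, 0, 0], "roll": 69, "gripper": -1},
    {"dp": [0, 0, 0], "roll": 69, "gripper": -1},
  ],
)

```text
clock: 36.37
eef_pos: [469.8, 389.0, 140.9]
eef_rot: [3.137, -0.002, 1.844]
wrist_force: [14.1, 8.0, -11.6]
finger_gap: 15.6
finger_force: 30.0
```

Call:
carry_out(
  deltas=[
    {"dp": [0, 0, 4], "roll": 0, "gripper": -1},
    {"dp": [0, 0, 8], "roll": 0, "gripper": -1},
    {"dp": [0, 0, 12], "roll": 0, "gripper": -1},
    {"dp": [0, 0, 15], "roll": 0, "gripper": -1},
    {"dp": [0, 0, 16], "roll": 0, "gripper": -1},
    {"dp": [0, 0, 16], "roll": 0, "gripper": -1},
  ],
)

```text
clock: 36.87
eef_pos: [469.9, 389.1, 126.7]
eef_rot: [3.136, -0.003, 1.845]
wrist_force: [8.6, 3.5, 3.1]
finger_gap: 15.9
finger_force: 30.0
```

Call:
carry_out(
  deltas=[
    {"dp": [0, 0, 2], "roll": 0, "gripper": -1},
    {"dp": [0, 0, 3], "roll": 0, "gripper": -1},
    {"dp": [0, 0, 3], "roll": 0, "gripper": -1},
  ],
)

```text
clock: 37.12
eef_pos: [470.0, 389.3, 126.4]
eef_rot: [3.134, -0.003, 1.845]
wrist_force: [-0.9, -2.7, 26.7]
finger_gap: 16.0
finger_force: 30.0
```

Home against the stop. I release and lift away.

Call:
carry_out(
  deltas=[
    {"dp": [0, 0, -2], "roll": 0, "gripper": -1},
    {"dp": [0, 0, -2], "roll": 0, "gripper": -0.15},
    {"dp": [0, 0, -2], "roll": 0, "gripper": -0.15},
    {"dp": [0, 0, -2], "roll": 0, "gripper": -0.15},
    {"dp": [0, 0, -2], "roll": 0, "gripper": -0.15},
    {"dp": [0, 0, -25], "roll": 0, "gripper": -0.15},
    {"dp": [0, 0, -60], "roll": 0, "gripper": -0.15},
    {"dp": [0, 0, -80], "roll": 0, "gripper": -0.15},
    {"dp": [0, 0, -80], "roll": 0, "gripper": -0.15},
    {"dp": [0, 0, -80], "roll": 0, "gripper": -0.15},
  ],
)

```text
clock: 37.95
eef_pos: [468.5, 387.9, 202.5]
eef_rot: [3.14, -0.001, 1.845]
wrist_force: [0.2, 0.3, -0.5]
finger_gap: 39.7
finger_force: 0.0
```

Run:
```python
from h import *
st,im=snap('wrist','w18'); print(st['eef_pos'],st['finger_gap'])
b=cv2.imread('pics/s17.png').astype(int); s2,i2=snap('scene','s18'); 
d=np.abs(i2[:,:,::-1].astype(int)-b).max(2)>40; print('plates px',d[210:300,175:320].sum())
for x in models.cut_out('wrist','knob_grip')[:2]: print(x['p'],np.round(x['box']),rect('wrist',x['region'],150,st))
g=cv2.cvtColor(im,cv2.COLOR_RGB2GRAY)
# white pointer inside the dark knob
k=proj('wrist',[468.5,387.6,150],st)[0].astype(int); w=g[k[1]-45:k[1]+45,k[0]-45:k[0]+45]; print(k)
m=(w<60).astype(np.uint8); c=max(cv2.findContours(m,0,1)[0],key=cv2.contourArea); h=np.zeros_like(m); cv2.drawContours(h,[cv2.convexHull(c)],-1,1,-1)
ys,xs=np.where((cv2.erode(h,np.ones((7,7)))>0)&(w>120)); print(len(xs))
if len(xs):
    P=ray('wrist',np.c_[xs+k[0]-45,ys+k[1]-45],150,st)[:,:2]; v=P.mean(0)-[468.5,387.6]; print(v,'pointer deg from -x meter, cw',(180-5.5-np.degrees(np.arctan2(v[1],v[0]))))
st,im=snap('top','t18')
for x in models.cut_out('top','tare_block')[:2]: print(x['p'],rect('top',x['region'],30))
```

```text
[468.4898126  387.907019   202.47535616] 39.743045307613805
plates px 656
0.88 [225. 162. 291. 232.] [467.2 395.   56.5  55.8 -29.4]
0.26 [226. 165. 290. 236.] [466.9 395.1  57.1  55.9 -29.1]
[256 204]
93
[-3.7272417  18.04522139] pointer deg from -x meter, cw 72.8296692861787
0.57 [681.6 -90.8 395.9  65.7 -89.2]
```

Call:
carry_out(
  deltas=[
    {"dp": [-10, 0, -40], "roll": 0, "gripper": 0},
    {"dp": [-45, -10, -60], "roll": 0, "gripper": 0},
    {"dp": [-80, -30, -60], "roll": 0, "gripper": 0},
    {"dp": [-115, -50, -60], "roll": 0, "gripper": 0},
    {"dp": [-150, -70, -60], "roll": 0, "gripper": 0},
    {"dp": [-185, -90, -60], "roll": 0, "gripper": 0},
    {"dp": [-220, -110, -60], "roll": 0, "gripper": 0},
    {"dp": [-255, -130, -60], "roll": 0, "gripper": 0},
    {"dp": [-290, -150, -60], "roll": 0, "gripper": 0},
    {"dp": [-290, -150, -60], "roll": 0, "gripper": 0},
  ],
)

```text
clock: 39.03
eef_pos: [401.2, 63.4, 261.8]
eef_rot: [-3.141, 0.001, 1.84]
wrist_force: [0.1, 1.3, 0.6]
finger_gap: 47.2
finger_force: 0.0
```

Run:
```python
from h import *
f=lambda im,z,n:[ (round(x['p'],2),np.round(x['box']).tolist(),rect(n,x['region'],z).tolist()) for x in models.cut_out(n,'tare_block')[:3] if x['p']>.2]
st,i=snap('top','t19'); print(f(i,40,'top'))
t=[(round(x['p'],2),np.round(x['box']).tolist()) for x in models.cut_out('top','plate0') if min(cv2.mean(i,x['region'].astype(np.uint8))[:3])>90]; print(t)
e0=cv2.Canny(cv2.imread('pics/t17.png')[125:170,230:345],80,160); e1=cv2.Canny(cv2.cvtColor(i,cv2.COLOR_RGB2BGR)[125:170,230:345],80,160)
print('edge agreement',(e0&cv2.dilate(e1,np.ones((3,3)))>0).sum()/(e0>0).sum())
a=cv2.imread('pics/t17.png').astype(int); d=np.abs(a-i[:,:,::-1]).max(2)>30; print('plate px changed (top)',d[134:160,250:325].sum())
st,i=snap('scene','s19'); print(f(i,40,'scene'))
d=np.abs(i[:,:,::-1].astype(int)-cv2.imread('pics/s17.png').astype(int)).max(2)>40
for n,(u,v) in {'A':(219,276),'C':(254,258),'B':(288,243)}.items(): print(n,d[v-6:v+6,u-10:u+10].sum())
```

```text
[(0.53, [141.0, 200.0, 163.0, 225.0], [358.5, 397.4, 73.7, 62.6, 0.7]), (0.5, [236.0, 116.0, 340.0, 137.0], [681.0, -91.9, 389.5, 72.5, -88.6])]
[(0.51, [281.0, 131.0, 291.0, 146.0]), (0.48, [254.0, 131.0, 267.0, 145.0])]
edge agreement 0.964406779661017
plate px changed (top) 0
[(0.55, [330.0, 129.0, 350.0, 144.0], [341.7, 392.1, 77.2, 48.5, 84.9]), (0.33, [355.0, 136.0, 375.0, 158.0], [412.7, 449.3, 96.6, 68.7, -31.6])]
A 0
C 0
B 0
```

Block, plates and knob are all confirmed in place, so I hand in.

```bash
python3 -c "
from cell import manip; print(manip.sign_off())"
```

```text
the job is handed in; nothing more can be done
None
```

I handed the job in with the rest open, the three white plates leaning on it, the tare block on the pan, and the knob pushed home at the long mark; the hand-in returned no verdict.

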